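# Rivet the breath shield to the wafer stage bracket

## Robot

A 6-joint arm with a two-finger parallel gripper is mounted at the origin on the work surface. World frame = base frame: x ahead of the robot, y to its left, z up, the work surface at z = 0. Lengths are in m, angles in degrees, forces in N, time in s.
With the tool pointing down it reaches from about 0.25 to 0.725 m from the base axis. Payload 9.7 kg.
Tool frame: the origin (TCP) lies at the very end of the fingers, on their centre line; the grasp point (between the pads) lies 19 mm behind it; y points along the fingers, x is the direction in which the jaws open and shut, and the axes are right-handed (so a half turn about y gives the same grasp; the last joint's range is limited). The gripper opens to 85 mm and grips with 20 to 120 N. Pads are 22 mm wide; open, the fingers measure 114 mm over their backs; the gripper's body (76 mm by 85 mm) begins 54 mm behind the grasp point. The pads swing forward as they close: fully open they stand 13 mm farther back than shut.
Start: joints at [72.135, 4.979, 10.078, 95.1, 0, 90], TCP at [0.169, 0.523, 0.231] pointing down, gripper open.
Joint ranges: [-179.16, 179.16], [-48.56, 103.87], [-65.8, 70.77], [-126.05, 130.52], [-82.76, 87.17], [-180, 180]. Speed limits (degrees/s): [127.2, 127.2, 147.25, 180, 180, 180].

## Interface

Orientations are given as [roll, pitch, yaw] about the fixed x, y, z axes, in that order (R = Rz(yaw) Ry(pitch) Rx(roll)).
In Python, from workcell import bot gives the robot as it stands.
- The arm moves only by the shell command python3 -m jog 'ROWS' [FORCE]. ROWS is JSON, a list of rows, each an object with "rotation": the turn, a rotation vector about the world's x, y, z in degrees, a list of three; "travel": the shift along the world's x, y, z in mm, a list of three; "jaw": the gripper command: -1 is shut, 1 is fully open, values between are in proportion. In form: [{"rotation": [rx, ry, rz], "travel": [x, y, z], "jaw": jaw}, ...]. A call has 1 to 8 rows; each row shifts and turns the commanded pose from where the row before left it; what a row does not reach is not made up. A row lasts 1/8 s, in which the tool goes at most 62.5 mm and 10.7 degrees, less where a joint would pass 70% of its speed; a pose out of reach is approached as far as the arm can. A call with a gripper value outside its range is refused whole. The fingers move at their own pace and stop on an object; FORCE is the grip in N (left out, the last holds). Time passes only in rows, so rows that do not move let the fingers close. It gives the time, the measured TCP pose, the force and the opening at its end, in the units of the state.
- bot.get_obs(): the state, without advancing time (a new reading comes with each control period).
- bot.camera(name): name is "side" or "top"; returns the picture (420x560x3 uint8, red, green, blue); there is no depth.
- bot.camera_params(name): a dict with "K" (3x3 intrinsics, pixels), "dist_coeffs" ([k1, k2, p1, p2, k3] as OpenCV has them; the pictures are not rectified), "view" (4x4, takes a point from world to camera coordinates). Camera axes: x right, y up, looking along -z (the intrinsics and any distortion apply to the point x, -y, -z); pixel columns grow to the right and rows downward; lengths in m; the calibration is good to about 2 mm. A picture is of the moment at which its call begins. camera_params takes no time and is no camera call.
- bot.job_done(): hands the job in, once; it reports no verdict.
Trained networks look in the newest picture that a camera, given by its name, has taken for a name from the list of things; names that differ only in an ending like _2 or _b are one class to them, and where a whole thing is asked for, a point or a joint stands for the part that bears it (a point fixed in the world has none). Each returns a list of dicts, best first, with "score" (0 to 1); they miss things now and then, are a little off and sometimes report something else, mostly with a low value. They report only what shows in the picture. A call takes as long as a camera call.
- bot.recognise(camera, thing): "xy" ([column, row] in pixels, amid what is visible of it).
- bot.trace(camera, thing): "mask" (420x560 bool, what is visible of it) and "xy" ([column, row] in pixels, amid what is visible of it).
The state is a dict: "time": time; "q": joint angles; "qd": joint speeds; "joint_efforts": joint torques, N m; "ee_pos": TCP position; "tcp_rot": TCP orientation; "wrist_force": force on the tool from outside, world axes, zero at the start; "torque": the same for the moment, N m; "opening": finger opening in m.
Only numpy, scipy, OpenCV 4.12 (cv2) and the standard library are available. Lean on these libraries where they do the work, as an engineer would, in place of code of your own. Each camera call takes 0.05 s, during which the arm holds its last target.

## Task

The clear breath shield on the wafer stage is held by one rivet only. Take the larger of the two push rivets from the holder, put it through the empty hole in the shield and the bracket arm under it until its head sits fully home with its centre pin still up, then push the pin down flush to lock it, pressing no harder than it takes so that the shield does not crack, and leave everything else as it is.

Things in the scene. Friction and masses are not known exactly. Their poses are not given: they have to be found in the camera images.
- rivet_head (a point): The larger push rivet, black nylon, about 40 g: centre of its head, 5 mm above the head's underside; z up. The head: a round flange 22 mm across, 3 mm thick, and on it a boss 15 mm across, 7 mm high (grip here). Below: 9 mm shank, 8 mm long, then four legs tapering to a 5.5 mm tip 20 mm below the head's underside. It starts in a hole of the holder, head on the holder's top, 30 mm above the bench.
- rivet_pin (a joint): How far the larger rivet's centre pin (9 mm across, middle of the head's boss) is pushed down, m: 0 = up, its top 9 mm above the boss; 0.009 = flush, a dead stop. It slides stiffly at 12 to 14 N and stays where left. Going down it spreads the legs to about 13 mm behind the arm; pushed while the legs are still outside or in the hole, it jams them there.
- seat (a point): Centre of the empty 10 mm hole in the bracket arm (flat strip 26 mm wide, 3 mm thick), given at the height of the upper face of the shield lying on it, about 155 mm above the bench: the rivet head's underside ends here, rivet_head 5 mm above. z = hole axis, x back over the stage, y to the fitted rivet. The strip is springy: a firm push bends it down some mm.
- sheet_hole (a point): Centre of the 10 mm hole in the shield's 3 mm flat top flange, at its upper face. The clear shield pivots about the fitted rivet, so this hole starts up to 2.5 mm out of line with the arm's hole; it gives way at about 0.5 N, so a tapered tip put down on the arm hole's axis draws it into line.
- fitted_rivet (a point): Centre of the top of the rivet already set at the other end of the shield's flange, 170 mm from the empty hole (head 22 mm across, 10 mm high): it shows a finished rivet.
- rack: White rivet holder, a block 60 x 140 x 30 mm fixed to the bench, origin at the centre of its underside. Two 11 mm holes, 24 mm deep, 40 mm either side of its middle along its long y axis: one holds the larger rivet, the other the smaller.
- small_rivet_head (a point): Bystander: the smaller push rivet (head 14 mm across, 4 mm thick, pin 6 mm across standing 6 mm up) in the other hole of the holder; point at the centre of its head.
- stage: Wafer stage, black on a cream base, 280 x 300 x 60 mm, fixed; origin at the centre of its underside, front to -x. On it a round chuck with a wafer (top 85 mm above the bench); in front of that two posts with the bracket arms and the clear shield. Its flange (76 x 210 mm, 155 mm up) is the highest part but the rivet heads; its folded front hangs to 40 mm above the bench on the -x side.
- objective_mid (a point): Bystander: steel microscope objective standing on the bench, 31 mm across and 56 mm high; point at mid height.
- bottle_mid (a point): Bystander: small amber bottle, 38 mm across and 85 mm high; point at mid height.
- carrier_mid (a point): Bystander: round flat wafer carrier, 116 mm across and 22 mm high; point at mid height.
- bracket (a joint): Bend of the springy bracket arms with the shield on them, rad about the posts 70 mm behind the hole: 0 = straight, grows as they are pressed down (0.1 = 7 mm down at the hole). Pressing the pin bends them by 3 to 4 mm before it slides, and they spring back. Bent beyond 0.095 (about 22 N on the rivet) the shield cracks.

How it is judged (in metres and radians):
On the way, in this order (a step that is already met when the one before it is completed fails the run):
1. the larger rivet is through the shield and the arm, its head home on the shield, its pin still up (z of rivet_head in the frame of seat between 0.003 and 0.0067 m and horizontal distance between rivet_head and seat below 0.002 m and angle between the z axis of rivet_head and the z axis of seat, either way round below 0.14 rad and value of joint rivet_pin below 0.003 m), for 0.2 s.
2. the pin is pushed down flush, the head still home (value of joint rivet_pin above 0.0075 m and z of rivet_head in the frame of seat below 0.0067 m), for 0.2 s.
At the end, for the whole second after the job is handed in: The larger rivet sits in the empty hole through shield and arm: its head lies on the shield (within 1.7 mm), centred on the arm's hole within 2 mm, upright on it within 5 degrees, the pin flush within 1.5 mm; the smaller rivet is still in its place in the holder (all of step 2 and z of rivet_head in the frame of seat above 0.003 m and horizontal distance between rivet_head and seat below 0.002 m and angle between the z axis of rivet_head and the z axis of seat, either way round below 0.09 rad and distance of small_rivet_head from where it was at the start of the episode below 0.01 m); the robot touches nothing.
It fails at once if the arms with the shield are pressed down too far (about 6.5 mm, 22 N): the shield cracks (value of joint bracket above 0.095 rad).
It fails at once if the small rivet is taken out of its place (distance of small_rivet_head from where it was at the start of the episode above 0.01 m).
It fails at once if a bystander is disturbed (moved more than 15 mm) (distance of any of objective_mid, bottle_mid, carrier_mid from where it was at the start of the episode above 0.015 m).
It also fails if it takes over 50 s, if anything falls off the work surface, if the arm or the gripper's body presses on something with over 40 N, if the wrist force passes 120 N, or if a joint passes its speed limit or range.

## Working session

There is one attempt and no reset: what is moved stays moved. The work goes in short steps, Python scripts to look and compute and a shell command to move; the robot and the scene stay as the last step left them, time stands still between calls to the robot, and variables do not carry over. Pictures are saved under pics/ and viewed, and the job is handed in when it is done.

```bash
ls; mkdir -p pics; python3 - <<'E'
from workcell import bot
import cv2
print(bot.get_obs())
for n in ("side","top"):
    im=bot.camera(n); cv2.imwrite(f"pics/{n}0.png",im[:,:,::-1])
    p=bot.camera_params(n); print(n,p)
    for t in ["rivet_head","seat","sheet_hole","fitted_rivet","rack","small_rivet_head","stage","objective_mid","bottle_mid","carrier_mid"]:
        r=bot.recognise(n,t); print(t,[(round(d["score"],2),[round(float(v),1) for v in d["xy"]]) for d in r[:3]])
E
```

```text
pics
{'time': 0.0, 'q': array([ 7.21364763e+01,  5.01156710e+00,  1.00337876e+01,  9.50996401e+01,
       -1.88638725e-03,  9.00011553e+01]), 'qd': array([-0.01129744, -0.12194226,  0.02415257,  0.01308107, -0.01751621,
       -0.08924539]), 'joint_efforts': array([ 8.87945316e-04, -5.20393038e+01,  4.64802969e+01,  1.64178223e-02,
       -4.97818235e-06,  2.65220592e-06]), 'ee_pos': array([0.16865021, 0.52325931, 0.23057262]), 'tcp_rot': array([-9.00018879e+01,  7.74195251e-02,  7.21353209e+01]), 'wrist_force': array([ 0.62412454,  1.37851808, -0.69646926]), 'torque': array([-0.02319654, -0.04000906, -0.02776078]), 'opening': 0.0853744481064472}
side {'K': array([[494.88455305,   0.        , 270.76689901],
       [  0.        , 494.88455305, 209.30892808],
       [  0.        ,   0.        ,   1.        ]]), 'dist_coeffs': array([-0.10569004,  0.        ,  0.        ,  0.        ,  0.        ]), 'view': array([[ 0.8127235 , -0.58238238, -0.01764282, -0.49415062],
       [ 0.40882283,  0.54842035,  0.72945117, -0.27415307],
       [-0.41514383, -0.6000549 ,  0.68380533, -1.04978764],
[... 655 characters left out ...]
-0.04273616,  0.        ,  0.        ,  0.        ,  0.        ]), 'view': array([[-0.02826112, -0.99949599,  0.0144591 , -0.0625556 ],
       [ 0.99175574, -0.02622774,  0.12542991, -0.59996453],
       [-0.12498747,  0.01788469,  0.99199711, -1.29807464],
       [ 0.        ,  0.        ,  0.        ,  1.        ]])}
rivet_head [(0.57, [180.4, 257.5])]
seat [(0.79, [306.6, 193.3]), (0.28, [181.0, 257.0])]
sheet_hole [(0.68, [303.4, 200.7])]
fitted_rivet [(0.65, [305.3, 192.0])]
rack [(0.72, [169.9, 258.5])]
small_rivet_head []
stage [(0.82, [311.2, 160.5])]
objective_mid [(0.5, [288.6, 285.2])]
bottle_mid [(0.75, [406.2, 248.7]), (0.42, [302.0, 199.6])]
carrier_mid [(0.91, [140.1, 173.5])]
```

View pics/side0.png

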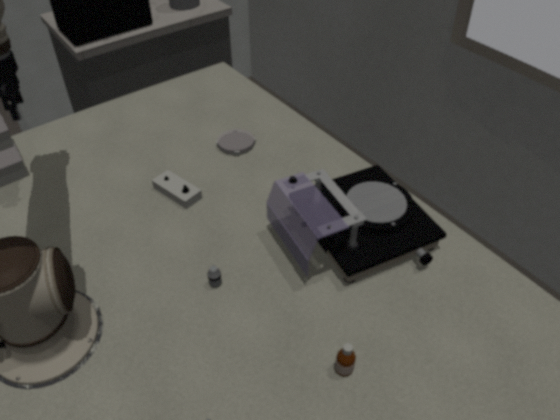

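View pics/top0.png

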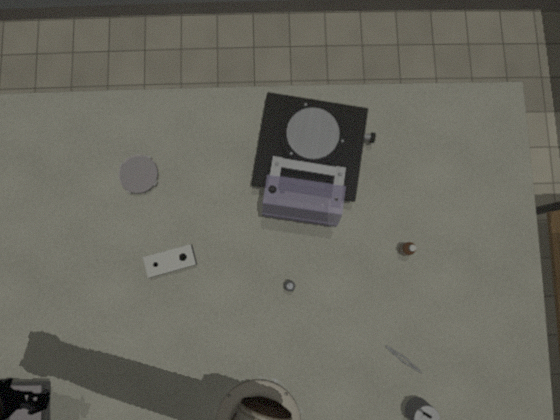

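```bash
python3 - <<'E'
import cv2
for n,(a,b,c,d),o in (("side",(130,150,250,230),"a"),("side",(220,130,400,270),"b"),("top",(130,220,230,290),"a"),("top",(240,150,380,240),"b")):
    im=cv2.imread(f"pics/{n}0.png")[b:d,a:c]
    s=min(800/(c-a),600/(d-b)); cv2.imwrite(f"pics/{n}0{o}.png",cv2.resize(im,None,fx=s,fy=s,interpolation=cv2.INTER_CUBIC)); print(n,o,s)
E
```

```text
side a 6.666666666666667
side b 4.285714285714286
top a 8.0
top b 5.714285714285714
```

View pics/side0a.png

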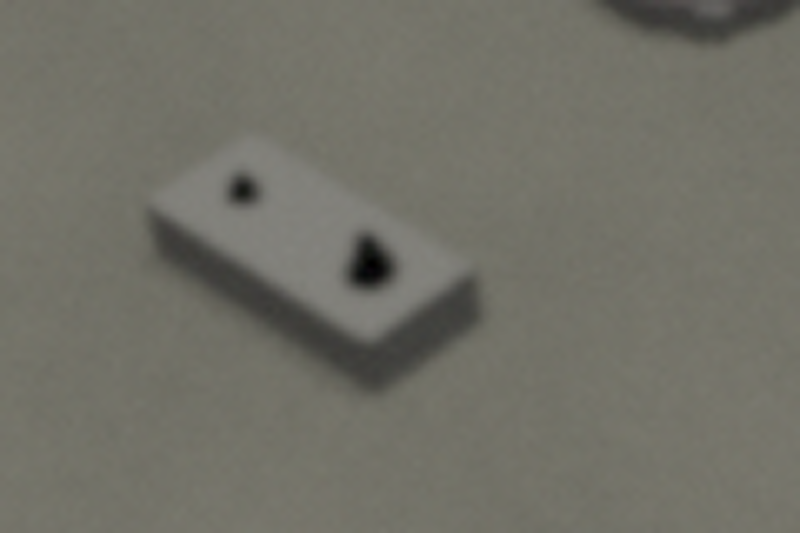

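View pics/side0b.png

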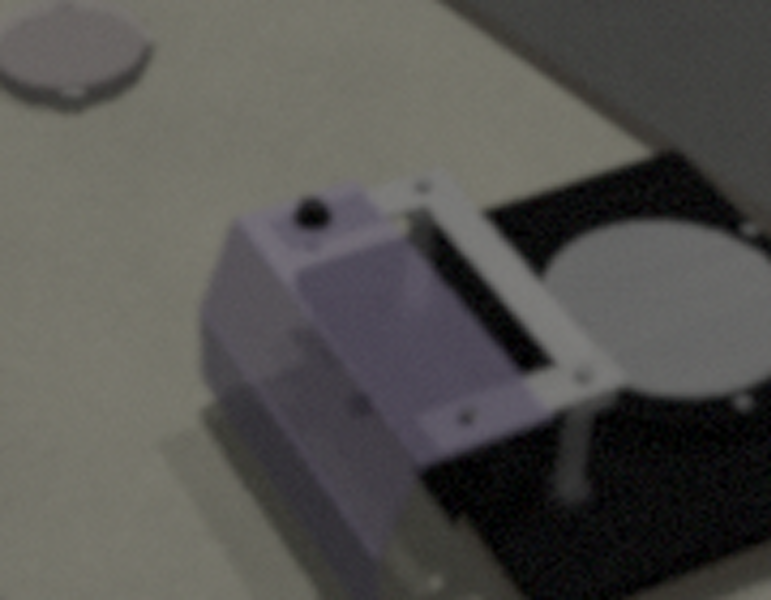

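View pics/top0a.png

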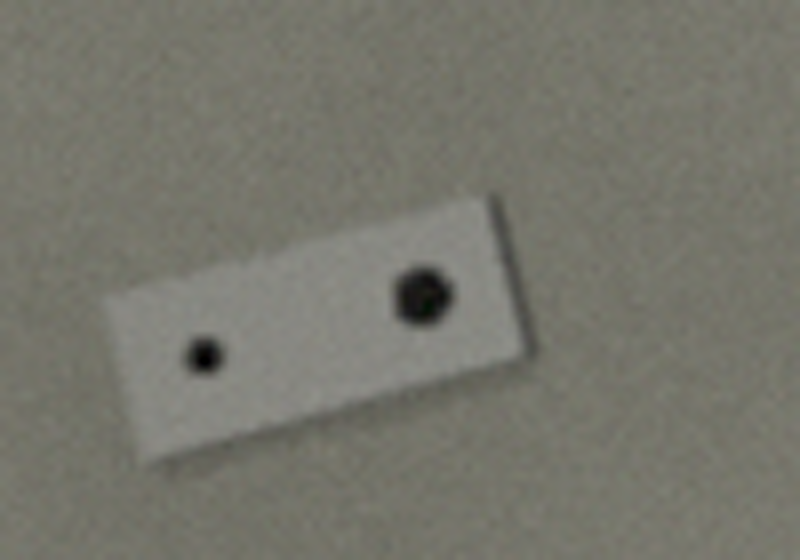

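View pics/top0b.png

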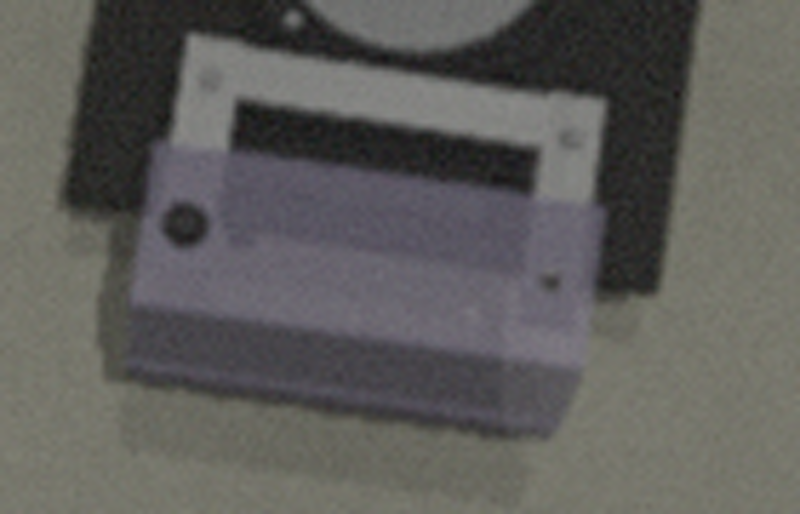

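```bash
cat > h.py <<'E'
import numpy as np, cv2
from workcell import bot
F=np.diag([1.,-1,-1])
def cam(n):
    p=bot.camera_params(n); V=np.array(p["view"]); return np.array(p["K"]),np.array(p["dist_coeffs"]),V[:3,:3],V[:3,3]
def proj(n,P):
    K,d,R,t=cam(n); P=np.atleast_2d(np.array(P,float))
    return cv2.projectPoints(P,cv2.Rodrigues(F@R)[0],F@t,K,d)[0][:,0]
def ray(n,uv):
    K,d,R,t=cam(n); u=cv2.undistortPoints(np.array([[uv]],float),K,d)[0,0]
    v=(F@R).T@np.array([u[0],u[1],1]); return -R.T@t, v/np.linalg.norm(v)
def atz(n,uv,z):
    c,v=ray(n,uv); return c+v*(z-c[2])/v[2]
def tri(uvs,uvt):
    A=np.zeros((3,3));b=np.zeros(3)
    L=[ray("side",uvs),ray("top",uvt)]
    for c,v in L:
        M=np.eye(3)-np.outer(v,v);A+=M;b+=M@c
    p=np.linalg.solve(A,b); return p,[np.linalg.norm(np.cross(v,p-c)) for c,v in L]
def shot(n,name,box):
    im=bot.camera(n)[:,:,::-1]; a,b,c,d=box
    s=min(800/(c-a),600/(d-b)); cv2.imwrite(f"pics/{name}.png",cv2.resize(im[b:d,a:c],None,fx=s,fy=s,interpolation=cv2.INTER_CUBIC)); return im
E
python3 - <<'E'
from h import *
print(proj("top",[0.169,.523,.231]),proj("side",[0.169,.523,.231]),ray("top",[280,208]),ray("side",[280,208]))
E
```

```text
[[ 31.83942621 385.41421966]] [[ 21.10886303 115.41822141]] (array([ 0.43100732, -0.05504413,  1.36384429]), array([ 0.12655731, -0.01710951, -0.99181173])) (array([ 0.077875  , -0.76736371,  0.90911345]), array([ 0.43131221,  0.59053467, -0.682084  ]))
```

```bash
python3 - <<'E'
from h import *
N=8
import pickle
ims={n:np.mean([bot.camera(n).astype(float) for _ in range(N)],0) for n in ("top","side")}
pickle.dump(ims,open("ims0.pkl","wb"))
def cen(n,u,v,r,frac=.5):
    g=ims[n].mean(2); u0,v0=int(round(u)),int(round(v))
    w=g[v0-r:v0+r+1,u0-r:u0+r+1]; bg=np.median(w); d=np.clip(bg-w-frac*0.3*(bg-w.min()),0,None)
    m=(d>0).astype(np.uint8); k,l=cv2.connectedComponents(m); 
    y,x=np.unravel_index(np.argmax(d),d.shape); d=d*(l==l[y,x])
    Y,X=np.mgrid[-r:r+1,-r:r+1]; return (u0+(X*d).sum()/d.sum(), v0+(Y*d).sum()/d.sum()), bg, w.min(), (d>0).sum()
pts={}
for k,t,s in [("rivet",(182.9,257.1),(185.5,189.3)),("small",(155.6,264.4),(166.5,178.4)),("hole",(336.1,199.2),(328.7,227.3)),("fit",(272.5,189),(292.9,179.9)),("postR",(340,174),(356,218)),("postL",(276.5,164),(318.5,174))]:
    a=cen("top",*t,5 if k=="rivet" or k=="fit" else 3); b=cen("side",*s,6 if k in("rivet","fit") else 4 if k=="small" else 3)
    p,e=tri(b[0],a[0]); print(k,np.round(a[0],2),np.round(b[0],2),a[1:],b[1:],np.round(p,4),np.round(e,4))
    z={"rivet":.036,"small":.034,"hole":.152,"fit":.16,"postR":.152,"postL":.152}[k]
    print("   z-known top",np.round(atz("top",a[0],z),4),"side",np.round(atz("side",b[0],z),4))
for n,box in (("top",(300,160,370,220)),("side",(290,190,370,250))):
    a,b,c,d=box; im=ims[n][b:d,a:c,::-1]; s=800/(c-a); im=cv2.resize(np.clip(im*1.6,0,255).astype(np.uint8),None,fx=s,fy=s,interpolation=cv2.INTER_CUBIC)[:600]; cv2.imwrite(f"pics/avg_{n}.png",im)
E
```

```text
rivet [182.43 256.67] [185.07 189.31] (np.float64(125.95833333333333), np.float64(16.208333333333332), np.int64(54)) (np.float64(117.58333333333333), np.float64(4.916666666666667), np.int64(57)) [0.4682 0.2024 0.036 ] [0.0008 0.0008]
   z-known top [0.4689 0.202  0.036 ] side [0.4674 0.2027 0.036 ]
small [155.13 264.14] [166.   178.11] (np.float64(115.5), np.float64(8.333333333333334), np.int64(21)) (np.float64(119.75), np.float64(27.708333333333332), np.int64(23)) [0.4491 0.2803 0.0335] [0.001 0.001]
   z-known top [0.4499 0.2798 0.034 ] side [0.448  0.2802 0.034 ]
hole [335.89 199.02] [328.37 227.  ] (np.float64(105.20833333333333), np.float64(62.5), np.int64(13)) (np.float64(88.33333333333333), np.float64(60.708333333333336), np.int64(17)) [ 0.6048 -0.2231  0.1526] [0.0008 0.0008]
   z-known top [ 0.6056 -0.2236  0.152 ] side [ 0.6045 -0.2224  0.152 ]
fit [271.94 189.03] [292.51 179.92] (np.float64(87.08333333333333), np.float64(34.125), np.int64(51)) (np.float64(91.25), np.float64(7.583333333333333), np.int64(61)) [ 0.6352 -0.056   0.1575] [0.0004 0.0004]
   z-known top [ 0.6351 -0.0562  0.16  ] side [ 0.633  -0.0582  0.16  ]
postR [339.   174.02] [355.45 217.55] (np.float64(121.45833333333333), np.float64(96.70833333333333), np.int64(18)) (np.float64(108.875), np.float64(86.70833333333333), np.int64(15)) [ 0.6723 -0.2349  0.1508] [0.0002 0.0002]
   z-known top [ 0.6723 -0.2348  0.152 ] side [ 0.6712 -0.2356  0.152 ]
postL [276.29 163.72] [318.19 173.26] (np.float64(123.625), np.float64(106.0), np.int64(19)) (np.float64(113.0), np.float64(91.83333333333333), np.int64(16)) [ 0.7035 -0.0692  0.1533] [0.0005 0.0005]
   z-known top [ 0.7042 -0.0694  0.152 ] side [ 0.7041 -0.0678  0.152 ]
```

View pics/avg_top.png

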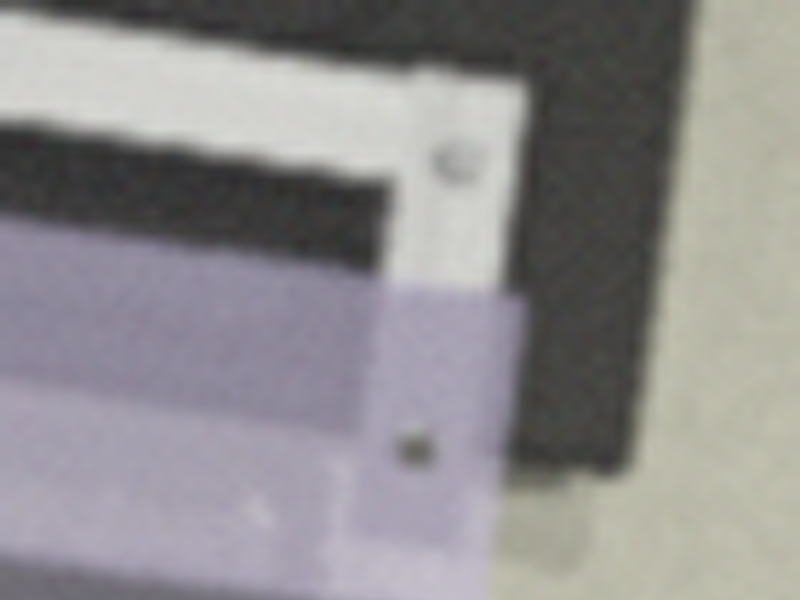

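View pics/avg_side.png

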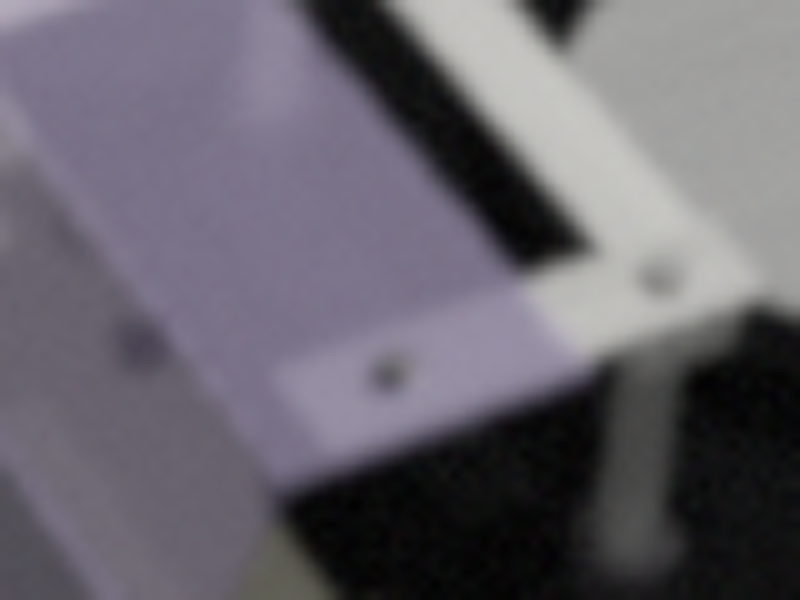

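```bash
python3 -m jog '[{"rotation":[0,0,-10.5],"travel":[37,-40,0],"jaw":1},{"rotation":[0,0,-10.5],"travel":[37,-40,0],"jaw":1},{"rotation":[0,0,-10.5],"travel":[37,-40,-10],"jaw":1},{"rotation":[0,0,-10.5],"travel":[37,-40,-20],"jaw":1},{"rotation":[0,0,-10.5],"travel":[37,-40,-20],"jaw":1},{"rotation":[0,0,-10.5],"travel":[37,-40,-20],"jaw":1},{"rotation":[0,0,-10.5],"travel":[37,-40,-20],"jaw":1},{"rotation":[0,0,-10.5],"travel":[37,-40,-20],"jaw":1}]' 40
python3 -m jog '[{"rotation":[0,0,-10.5],"travel":[0,0,-10],"jaw":0.2},{"rotation":[0,0,-10.5],"travel":[0,0,-10],"jaw":0.2},{"rotation":[0,0,-10.5],"travel":[0,0,0],"jaw":0.2},{"rotation":[0,0,0],"travel":[0,0,0],"jaw":0.2}]' 40
python3 - <<'E'
from h import *
o=bot.get_obs(); print(o["q"],o["ee_pos"],o["tcp_rot"],o["opening"],o["wrist_force"])
print(proj("side",o["ee_pos"]),proj("top",o["ee_pos"]))
shot("side","s1",(110,90,270,210)); shot("top","t1",(90,180,290,330))
E
```

```text
time: 2.9
ee_pos: [0.4658, 0.202, 0.1208]
tcp_rot: [-90.0, -0.0, -12.2]
wrist_force: [0.6, 0.3, -0.3]
opening: 0.0855
time: 3.4
ee_pos: [0.4647, 0.2034, 0.1012]
tcp_rot: [-90.0, 0.0, -43.3]
wrist_force: [-0.7, 0.0, -0.1]
opening: 0.0511
[ 2.36411264e+01 -1.41481114e+00 -1.08492778e+01  8.05696248e+01
  6.48842827e-04  1.56940954e+02] [0.46472076 0.2034324  0.10124224] [-9.00035104e+01  2.19954477e-03 -4.32998282e+01] 0.05113475308648287 [-0.73442408  0.04512978 -0.14206889]
[[180.71938135 170.79302042]] [[177.20604478 257.68881511]]
```

View pics/s1.png

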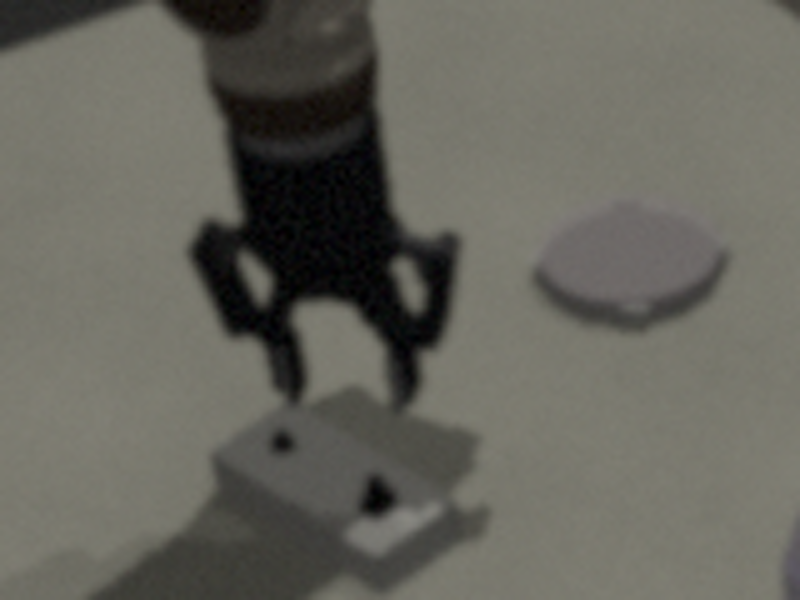

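View pics/t1.png

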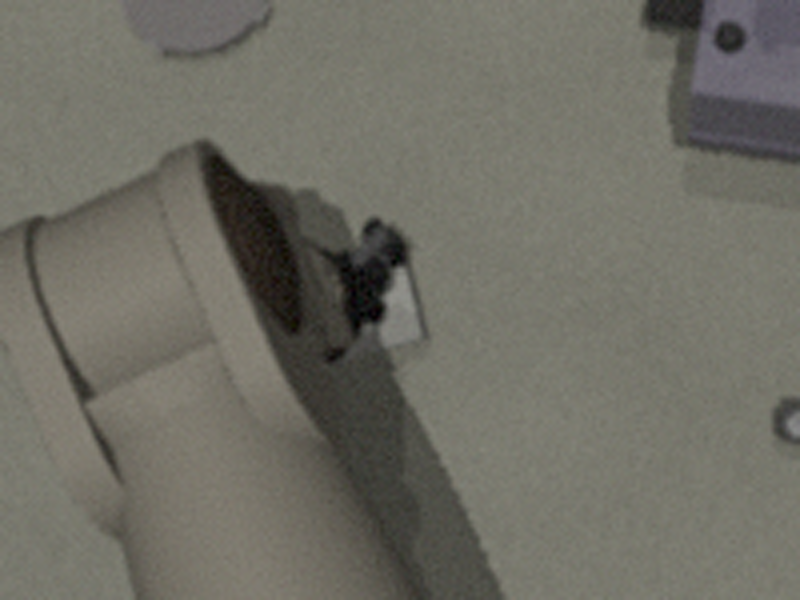

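```bash
python3 -m jog '[{"rotation":[0,0,0],"travel":[4.3,-1.4,-20],"jaw":0.2},{"rotation":[0,0,0],"travel":[0,0,-20],"jaw":0.1},{"rotation":[0,0,0],"travel":[0,0,-20],"jaw":0},{"rotation":[0,0,0],"travel":[0,0,-6.5],"jaw":0},{"rotation":[0,0,0],"travel":[0,0,0],"jaw":-0.3}]' 40
python3 - <<'E'
from h import *
o=bot.get_obs(); print(o["ee_pos"],o["opening"],o["wrist_force"])
shot("side","s2",(140,130,230,200)); shot("top","t2",(130,220,230,290))
E
```

```text
time: 4.12
ee_pos: [0.469, 0.2021, 0.035]
tcp_rot: [-90.0, 0.0, -43.3]
wrist_force: [-0.6, 0.3, 0.5]
opening: 0.0302
[0.46899414 0.20209437 0.03495907] 0.030172061917905637 [-0.61356954  0.28869714  0.51357321]
```

View pics/s2.png

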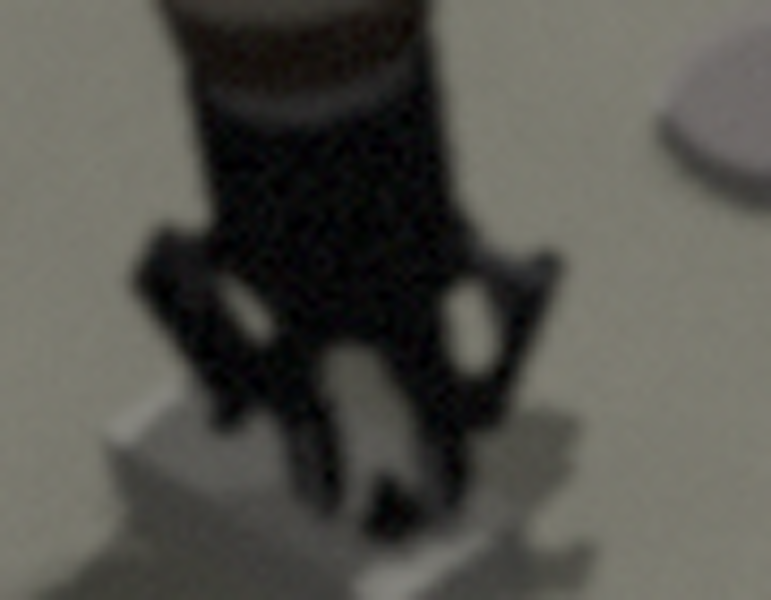

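```bash
python3 -m jog '[{"rotation":[0,0,0],"travel":[0,0,0],"jaw":-1},{"rotation":[0,0,0],"travel":[0,0,0],"jaw":-1},{"rotation":[0,0,0],"travel":[0,0,0],"jaw":-1},{"rotation":[0,0,0],"travel":[0,0,0],"jaw":-1}]' 60
python3 - <<'E'
from h import *
shot("side","s3",(140,130,230,200))
E
```

```text
time: 4.72
ee_pos: [0.4695, 0.2023, 0.0358]
tcp_rot: [-89.9, -0.0, -43.4]
wrist_force: [-1.8, -0.4, 5.9]
opening: 0.0109
```

View pics/s3.png

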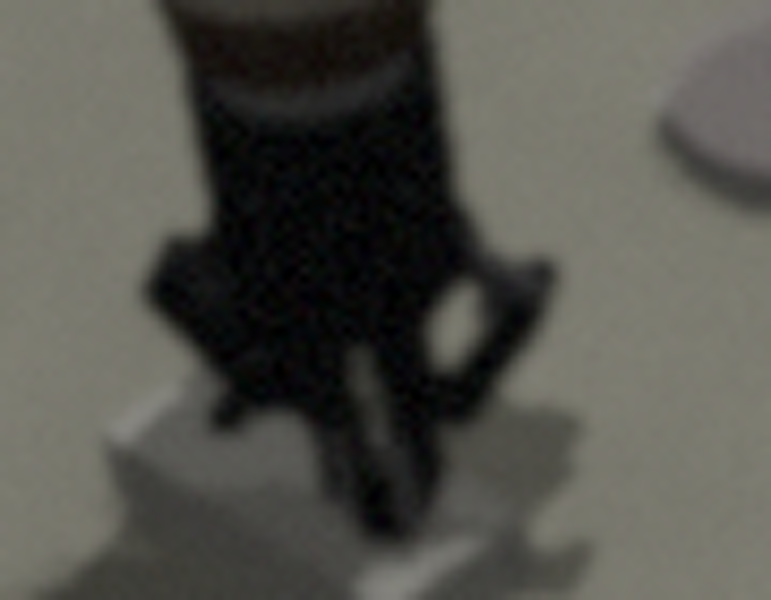

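```bash
python3 -m jog '[{"rotation":[0,0,0],"travel":[0,0,0],"jaw":-0.3},{"rotation":[0,0,0],"travel":[0,0,0],"jaw":-0.3},{"rotation":[0,0,0],"travel":[0,0,0],"jaw":-0.3}]' 40
python3 -m jog '[{"rotation":[0,0,0],"travel":[0,0,-2.5],"jaw":-0.3},{"rotation":[0,0,0],"travel":[0,0,0],"jaw":-0.3}]' 40
python3 -m jog '[{"rotation":[0,0,0],"travel":[0,0,0],"jaw":-1},{"rotation":[0,0,0],"travel":[0,0,0],"jaw":-1},{"rotation":[0,0,0],"travel":[0,0,0],"jaw":-1}]' 40

```

```text
time: 5.15
ee_pos: [0.4689, 0.202, 0.0346]
tcp_rot: [-90.0, 0.0, -43.4]
wrist_force: [-0.1, -0.2, -0.4]
opening: 0.03
time: 5.4
ee_pos: [0.4689, 0.202, 0.0319]
tcp_rot: [-90.0, 0.0, -43.4]
wrist_force: [-0.8, 0.4, -0.2]
opening: 0.0298
time: 5.78
ee_pos: [0.4694, 0.2023, 0.0332]
tcp_rot: [-89.9, -0.0, -43.4]
wrist_force: [-1.9, -1.0, 6.1]
opening: 0.0125
```

```bash
python3 -m jog '[{"rotation":[0,0,0],"travel":[0,0,5],"jaw":-1},{"rotation":[0,0,0],"travel":[0,0,15],"jaw":-1},{"rotation":[0,0,0],"travel":[0,0,25],"jaw":-1},{"rotation":[0,0,0],"travel":[0,0,30],"jaw":-1},{"rotation":[0,0,0],"travel":[0,0,0],"jaw":-1}]' 40
python3 - <<'E'
from h import *
shot("side","s4",(140,90,230,160))
o=bot.get_obs(); print(o["ee_pos"]*1000,o["tcp_rot"],o["opening"],o["wrist_force"],proj("side",o["ee_pos"]))
E
```

```text
time: 6.4
ee_pos: [0.4703, 0.2026, 0.1105]
tcp_rot: [-89.8, -0.1, -43.4]
wrist_force: [0.9, -0.2, -0.3]
opening: 0.0124
[469.70875589 202.36582336 108.80050604] [-8.98726848e+01 -5.65660470e-02 -4.33647549e+01] 0.012696349038183032 [ 0.36732307 -0.34803427 -1.0551103 ] [[182.18983355 168.0227126 ]]
```

View pics/s4.png

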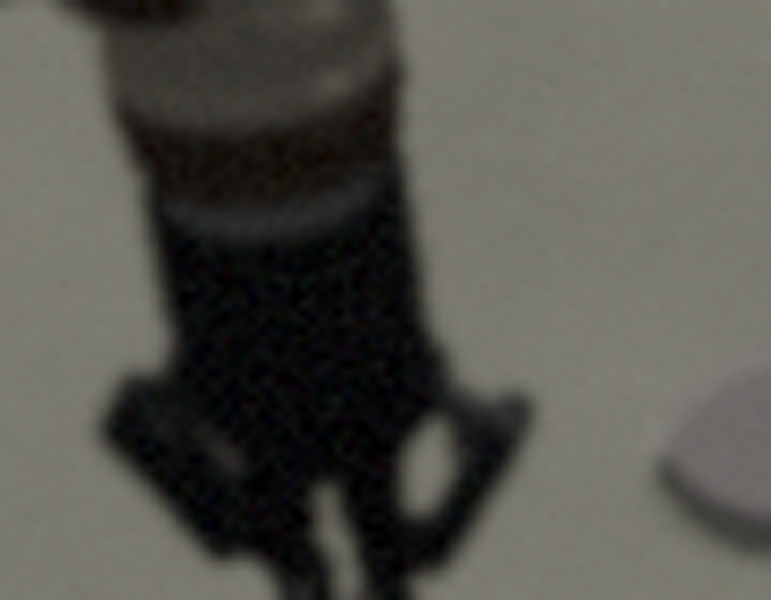

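```bash
python3 - <<'E'
from h import *
shot("side","s5",(150,140,220,192))
o=bot.get_obs(); print(o["ee_pos"]*1000,o["opening"],o["wrist_force"],o["time"])
E
```

```text
[469.17824241 202.12979036 107.64727662] 0.01272001445733198 [-0.54887132 -0.15323902 -1.0404237 ] 6.5
```

View pics/s5.png

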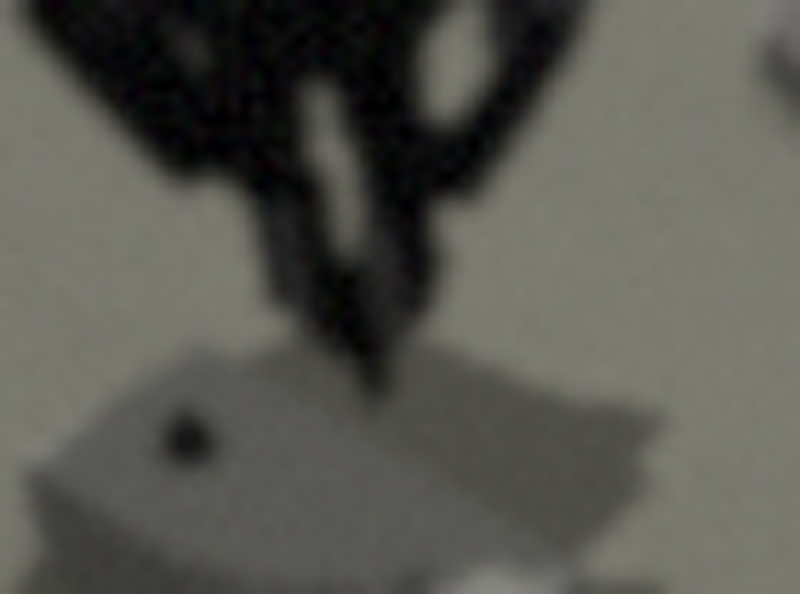

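```bash
python3 -m jog '[{"rotation":[0,0,0],"travel":[17,-20,45],"jaw":-1},{"rotation":[0,0,0],"travel":[17,-40,40],"jaw":-1},{"rotation":[0,0,0],"travel":[18,-58,10],"jaw":-1},{"rotation":[0,0,0],"travel":[18,-58,0],"jaw":-1},{"rotation":[0,0,0],"travel":[18,-58,0],"jaw":-1},{"rotation":[0,0,0],"travel":[18,-58,0],"jaw":-1},{"rotation":[0,0,0],"travel":[18,-58,0],"jaw":-1},{"rotation":[0,0,0],"travel":[12,-45,0],"jaw":-1}]' 40
python3 -m jog '[{"rotation":[0,0,0],"travel":[0,-30,0],"jaw":-1},{"rotation":[0,0,0],"travel":[0,0,-5],"jaw":-1},{"rotation":[0,0,0],"travel":[0,0,0],"jaw":-1},{"rotation":[0,0,0],"travel":[0,0,0],"jaw":-1}]' 40
python3 - <<'E'
from h import *
shot("side","s6",(295,175,365,227))
o=bot.get_obs(); print(o["ee_pos"]*1000,o["opening"],o["wrist_force"],o["time"])
p=o["ee_pos"]; print(proj("side",[p,p-[0,0,.0232]]))
shot("top","t6",(240,140,400,240))
E
```

```text
time: 7.5
ee_pos: [0.605, -0.1953, 0.2007]
tcp_rot: [-90.1, 0.1, -43.4]
wrist_force: [-0.3, 0.4, -0.1]
opening: 0.0126
time: 8.0
ee_pos: [0.605, -0.2218, 0.1972]
tcp_rot: [-90.0, 0.0, -43.3]
wrist_force: [0.0, -0.3, -0.4]
opening: 0.0124
[ 605.09780064 -221.79466824  197.46631834] 0.012109011391855858 [ 0.44189641  0.92335636 -0.43803342] 8.05
[[329.76077713 211.39956077]
 [329.06087278 219.3416849 ]]
```

View pics/s6.png

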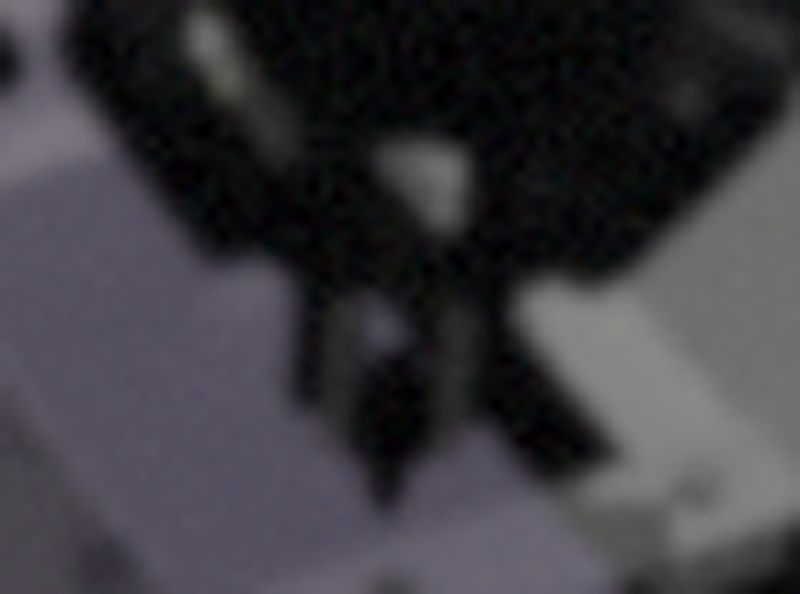

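View pics/t6.png

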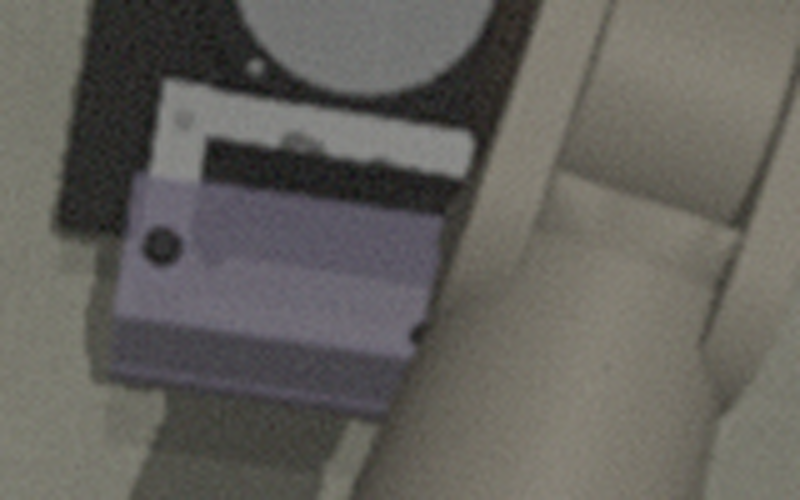

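```bash
python3 - <<'E'
import pickle,numpy as np,cv2
ims=pickle.load(open("ims0.pkl","rb"))
out=[]
for n,(a,b,c,d) in (("top",(327,190,347,210)),("side",(318,217,338,237))):
    im=ims[n][b:d,a:c]; im=np.clip((im-40)*255/100,0,255).astype(np.uint8)[:,:,::-1]
    out.append(cv2.resize(im,None,fx=20,fy=20,interpolation=cv2.INTER_NEAREST))
    print(n); print(np.round(ims[n].mean(2)[b+4:d-4,a+3:c-3]).astype(int)); print(np.round((ims[n][:,:,2]-ims[n][:,:,1]))[b+4:d-4,a+3:c-3].astype(int))
cv2.imwrite("pics/hole.png",np.hstack(out))
E
```

```text
top
[[ 90  94 104 106 107 105 105 108 105 106 106 104  99  95]
 [ 89  95 104 107 106 106 104 105 106 107 107 105  98  93]
 [ 91  96 105 108 105 107 107 105 106 106 106 104  98  92]
 [ 92  98 106 106 104 106 105 100 103 107 108 103  97  90]
 [100 103 105 105  96  85  80  85 103 107 106 100  95  88]
 [107 106 106 102  92  71  62  74  99 107 105 101  94  83]
 [112 108 106 106  99  84  77  83 100 107 106 104 101  93]
 [115 108 106 107 106 103 102 102 105 108 108 106 105  94]
 [113 108 106 106 107 109 108 107 108 108 109 110 107  98]
 [114 108 107 106 107 107 107 108 107 106 112 115 114 105]
 [111 108 107 106 106 107 107 107 106 110 112 116 117 112]
 [112 108 107 106 107 107 106 108 107 108 111 118 116 109]]
[[11 11 10 11 11 11 11 11 11 10 12 10 11 11]
 [10 11 11 12 10 11 10 11  9 10 10 11 12 10]
 [10 10 11 11 11 10 10  9  9 11 10 11 11 11]
 [10 10 11 11  8  5  2  7  8 10 11 11 11  8]
 [10 11 10 10  7  1  0  3  7 10 11 10 11 11]
 [ 8 10 12 11  8  0 -4  1  7  9 11  9 10 10]
 [ 9  9 10 11  9  4  0  4  8 10 11 10  9  9]
 [ 8 10 12 11 11  8  7  8  9 11 11  9 10  7]
 [ 8 10 10 10 11 10  9  9 1
[... 540 characters left out ...]
5 81 83 89 94 95 96 95]
 [95 96 96 96 96 94 92 92 92 93 95 94 93 91]
 [93 94 96 96 96 95 94 94 93 93 92 90 87 82]
 [90 94 96 95 96 94 94 92 90 88 84 78 72 64]]
[[14 14 14 14 14 14 14 14 14 14 14 13 14 13]
 [14 14 15 15 14 14 14 14 13 13 13 13 13 13]
 [14 14 14 14 14 14 14 13 13 12 13 13 13 13]
 [14 14 14 14 13 13 12 13 11 12 12 13 12 13]
 [13 13 13 13 13 13 11  9  8  9 11 12 12 13]
 [13 13 13 13 13 12  9  5  4  5  8 11 13 13]
 [13 13 12 13 13 12 10  6  4  6  8 12 12 13]
 [13 13 13 12 12 12 11 10  9  9 10 11 12 12]
 [13 13 13 13 13 12 12 13 12 12 12 13 12 13]
 [13 13 13 13 12 12 13 12 13 13 13 12 13 13]
 [13 13 12 13 13 12 12 12 13 13 13 13 12 12]
 [13 13 13 13 12 13 12 13 12 12 12 13 11 11]]
```

View pics/hole.png

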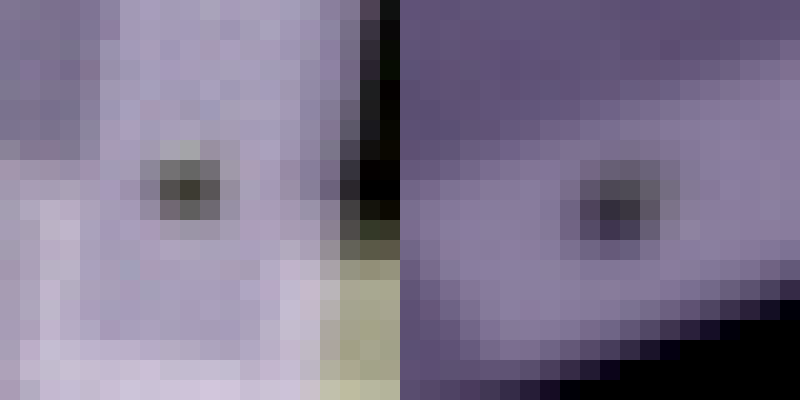

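```bash
cat > fit.py <<'E'
from h import *
import pickle
from scipy.optimize import least_squares
from scipy.ndimage import gaussian_filter
ims=pickle.load(open("ims0.pkl","rb"))
yaw=np.radians(-10.3); ex=np.array([np.cos(yaw),np.sin(yaw)])
S=8; R=5
def setup(n,u0,v0):
    W=R+2
    us=(np.arange((2*W+1)*S)+.5)/S-.5-W
    U,V=np.meshgrid(u0+us,v0+us)
    K,d,Rm,t=cam(n); q=cv2.undistortPoints(np.stack([U.ravel(),V.ravel()],1)[:,None],K,d)[:,0]
    v=(F@Rm).T@np.vstack([q.T,np.ones(len(q))]); c=-Rm.T@t
    pl={z:(c[:2,None]+v[:2]*(z-c[2])/v[2]).T.reshape(U.shape+(2,)) for z in (.155,.1535,.152,.1505,.149)}
    data=ims[n][v0-R:v0+R+1,u0-R:u0+R+1].reshape(-1,3)
    return pl,data
def model(pl,data,p):
    a=p[:2]; s=a+ex*p[2]; sig=abs(p[3])
    ins=lambda z,c: (np.clip((.005-np.linalg.norm(pl[z]-c,axis=2))/.0002+.5,0,1))
    nt=(ins(.155,s)+ins(.1535,s)+ins(.152,s))/3
    top=ins(.152,a); thr=top*ins(.149,a); wall=top-thr
    ms=[nt*(1-top),thr*(1-nt),thr*nt,wall*(1-nt),wall*nt]
    W=R+2;n=2*W+1
    cols=[]
    Y,X=np.mgrid[-R:R+1,-R:R+1]; cols=[np.ones(X.size),X.ravel(),Y.ravel()]
    for m in ms:
        b=gaussian_filter(m,sig*S).reshape(n,S,n,S).mean((1,3))[2:-2,2:-2]; cols.append(b.ravel())
    A=np.stack(cols,1)
    reg=np.zeros((A.shape[1],A.shape[1])); reg[3:,3:]=np.eye(5)*.03
    AA=np.vstack([A,reg]); D=np.vstack([data,np.zeros((A.shape[1],3))])
    c=np.linalg.lstsq(AA,D,rcond=None)[0]
    return (AA@c-D).ravel(),c
for n,uv in (("top",(336,199)),("side",(328,227))):
    pl,data=setup(n,*uv)
    best=None
    for off in (-.0022,-.0012,0,.0012,.0022):
        x0=list(atz(n,uv,.152)[:2])+[off,.7]
        r=least_squares(lambda p:model(pl,data,p)[0],x0,x_scale=[1e-3,1e-3,1e-3,.3],diff_step=[1e-3,1e-3,.05,.02])
        print(n,off,np.round(r.x*[1e3,1e3,1e3,1],2),round(r.cost,1))
        if best is None or r.cost<best.cost: best=r
    print(np.round(model(pl,data,best.x)[1],0))
E
python3 fit.py
```

```text
top -0.0022 [ 607.16 -223.91   -3.13    0.74] 1108.5
top -0.0012 [ 606.76 -223.86   -2.32    0.72] 1102.4
top 0 [ 604.05 -223.34    2.45    0.68] 1144.5
top 0.0012 [ 604.05 -223.35    2.5     0.68] 1144.4
top 0.0022 [ 606.77 -223.86   -2.32    0.72] 1102.5
[[105. 101. 112.]
 [  0.   0.   0.]
 [  1.   0.   0.]
 [  9.   9.   8.]
 [ 35.  43.  33.]
 [-49. -46. -59.]
 [ -3.  -7. -19.]
 [ 19.  29.  36.]]
side -0.0022 [ 603.75 -221.15   -5.58    0.94] 2662.2
side -0.0012 [ 603.73 -221.2    -5.61    0.93] 2661.2
side 0 [ 603.21 -222.11    1.67    0.7 ] 2854.0
side 0.0012 [ 603.31 -222.1     1.55    0.7 ] 2854.8
side 0.0022 [ 603.29 -222.09    1.58    0.71] 2854.8
[[ 89.  85.  98.]
 [  0.   0.   0.]
 [  0.   1.   0.]
 [ 12.  13.  10.]
 [-48. -45. -51.]
 [-30. -30. -31.]
 [-24. -16. -43.]
 [ 34.  27.  46.]]
```

```bash
cat > fit2.py <<'E'
from h import *
import pickle
from scipy.optimize import least_squares
def cap(N=8):
    im=np.mean([bot.camera("side").astype(float) for _ in range(N)],0); o=bot.get_obs()
    return im,o
def hull(c,uz):  # c: xy axis, uz: underside z ; polygons in side px
    th=np.linspace(0,2*np.pi,60,endpoint=False)
    def ring(r,z): return proj("side",np.stack([c[0]+r*np.cos(th),c[1]+r*np.sin(th),np.full(60,z)],1))
    parts=[[(.011,uz+.003),(.011,uz)],[(.0045,uz),(.0045,uz-.008)],[(.0045,uz-.008),(.00275,uz-.020)]]
    return [cv2.convexHull(np.vstack([ring(*a) for a in p]).astype(np.float32))[:,0] for p in parts]
E
python3 - <<'E'
from fit2 import *
im,o=cap(); pickle.dump((im,o["ee_pos"],o["tcp_rot"]),open("ims1.pkl","wb"))
p=o["ee_pos"]; print(p*1e3,o["time"])
a,b,c,d=314,200,344,226
s=25; v=np.clip(im[b:d,a:c,::-1]*1.8,0,255).astype(np.uint8)
v=cv2.resize(v,None,fx=s,fy=s,interpolation=cv2.INTER_CUBIC)
for h in hull(p[:2],p[2]-.0032):
    cv2.polylines(v,[np.round((h-[a,b]+.5)*s).astype(np.int32)],True,(0,0,255),1)
q=proj("side",[p])[0]; cv2.circle(v,tuple(np.round((q-[a,b]+.5)*s).astype(int)),5,(0,255,0),1)
cv2.imwrite("pics/ov.png",cv2.resize(v,None,fx=.9,fy=.9))
E
```

```text
[ 605.03944421 -222.8897882   197.34785563] 8.5
```

View pics/ov.png

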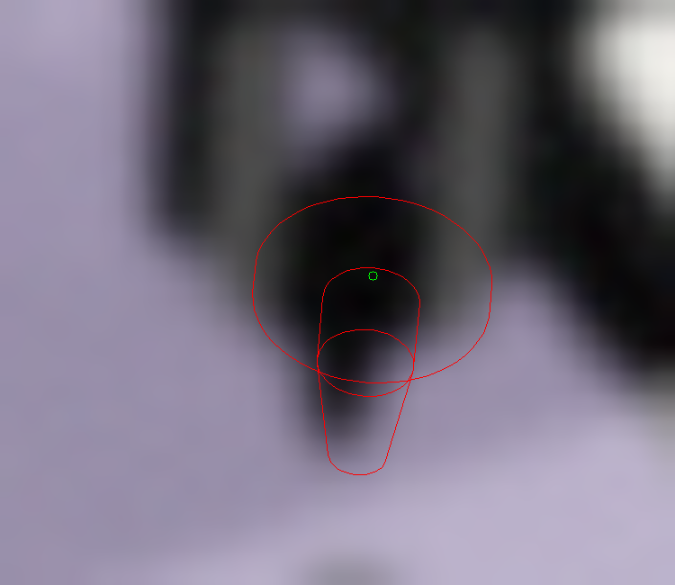

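```bash
cat >> fit2.py <<'E'
from scipy.ndimage import gaussian_filter
def fitbias(im,p,dz,rows=(214,222),cols=(320,338),bgim=None):
    bg=pickle.load(open("ims0.pkl","rb"))["side"] if bgim is None else bgim
    S=8;a,c=cols[0]-3,cols[1]+3;b,d=rows[0]-3,rows[1]+3
    hs=hull(p[:2],p[2]-dz)
    def mask(du,dv):
        m=np.zeros(((d-b)*S,(c-a)*S),np.uint8)
        for h in hs:
            cv2.fillPoly(m,[np.round(((h+[du,dv]-[a,b]+.5)*S-.5)*16).astype(np.int32)],255,shift=4)
        return m/255.
    sl=(slice(rows[0],rows[1]+1),slice(cols[0],cols[1]+1))
    D=im[sl].mean(2).ravel(); B=bg[sl].mean(2).ravel()
    X=(np.mgrid[sl][1].ravel()-cols[0])/10.
    def res(q):
        m=gaussian_filter(mask(q[0],q[1]),abs(q[2])*S).reshape(d-b,S,c-a,S).mean((1,3))[3:-2,3:-2].ravel()
        A=np.stack([B*(1-m),B*X*(1-m),m],1); k=np.linalg.lstsq(A,D,rcond=None)[0]
        return A@k-D
    best=None
    for u0 in (-2,-1,0):
        for v0 in (-2,-1,0):
            r=least_squares(res,[u0,v0,.7],diff_step=[.1,.1,.05],x_scale=[.5,.5,.3])
            if best is None or r.cost<best.cost: best=r
    return best.x,best.cost
E
python3 - <<'E'
from fit2 import *
im,p,_=pickle.load(open("ims1.pkl","rb"))
for dz in (.0032,.0012,.0052):
  for rows in ((216,222),(215,222),(217,223)):
    print(dz,rows,fitbias(im,p,dz,rows))
E
```

```text
0.0032 (216, 222) (array([-0.96193075, -1.38034124,  1.00789069]), np.float64(77.39133320590003))
0.0032 (215, 222) (array([-0.96228865, -1.45698486,  1.06961586]), np.float64(140.82642517393148))
0.0032 (217, 223) (array([-0.97794086, -1.29632677,  0.96686777]), np.float64(54.11683670417009))
0.0012 (216, 222) (array([-1.02097293, -0.70149034,  1.00645295]), np.float64(77.32369042414783))
0.0012 (215, 222) (array([-1.01455005, -0.78294933,  1.06952543]), np.float64(123.62496974753283))
0.0012 (217, 223) (array([-1.0265103 , -0.65587638,  0.97919514]), np.float64(52.6124859766167))
0.0052 (216, 222) (array([-0.91718591, -2.09148595,  1.00483532]), np.float64(76.95140451633809))
0.0052 (215, 222) (array([-0.8921416 , -2.12931825,  1.05895573]), np.float64(119.32325737916308))
0.0052 (217, 223) (array([-0.91888465, -1.97452625,  0.97129675]), np.float64(54.2208292979858))
```

```bash
python3 - <<'E'
from fit2 import *
for s in ([.6033,-.2221,.152],[.6037,-.2227,.152]):
    px=proj("side",s)[0]
    for b in ((-.97,-1.35),(-.97,-1.0),(-1.0,-.7),(-.97,0)):
        print(s[:2],b,np.round(atz("side",px-np.array(b),.152)*1e3,2))
print(proj("top",[.60405,-.22335,.152]))
E
```

```text
[0.6033, -0.2221] (-0.97, -1.35) [ 602.32 -226.46  152.  ]
[0.6033, -0.2221] (-0.97, -1.0) [ 603.01 -225.65  152.  ]
[0.6033, -0.2221] (-1.0, -0.7) [ 603.65 -225.    152.  ]
[0.6033, -0.2221] (-0.97, 0) [ 604.97 -223.35  152.  ]
[0.6037, -0.2227] (-0.97, -1.35) [ 602.72 -227.05  152.  ]
[0.6037, -0.2227] (-0.97, -1.0) [ 603.41 -226.25  152.  ]
[0.6037, -0.2227] (-1.0, -0.7) [ 604.05 -225.6   152.  ]
[0.6037, -0.2227] (-0.97, 0) [ 605.37 -223.95  152.  ]
[[335.80834766 199.5936005 ]]
```

```bash
python3 - <<'E'
from fit2 import *
print("rack rivet z.036",proj("side",[[.4694,.2023,.036],[.4689,.2020,.036]]),"seen 185.07 189.31")
s5=cv2.imread("pics/s5.png")[:,:,::-1].astype(np.float32)
sm=cv2.resize(s5,(70,52),interpolation=cv2.INTER_AREA)
im=np.zeros((420,560,3)); im[140:192,150:220]=sm
p=np.array([.4692,.2022,.1079])
for dz in (.0012,.0032,.0052):
    bg=np.full((420,560,3),90.)
    for rows in ((171,178),(172,179)):print(dz,fitbias(im,p,dz,rows,(176,189),bg))
a,b,c,d=165,155,200,185
s=20; v=np.clip(im[b:d,a:c,::-1]*1.8,0,255).astype(np.uint8)
v=cv2.resize(v,None,fx=s,fy=s,interpolation=cv2.INTER_CUBIC)
for h in hull(p[:2],p[2]-.0032):
    cv2.polylines(v,[np.round((h-[a,b]+.5)*s).astype(np.int32)],True,(0,0,255),1)
cv2.imwrite("pics/ov2.png",v)
E
```

```text
rack rivet z.036 [[185.78794667 189.10231126]
 [185.67868304 189.23228634]] seen 185.07 189.31
0.0012 (array([-0.80039911, -0.5058232 ,  1.22724286]), np.float64(404.3247948208944))
0.0012 (array([-0.74635551, -0.40281379,  1.32154264]), np.float64(387.97019666709434))
0.0032 (array([-0.89670851, -1.12726439,  1.22322167]), np.float64(400.24208624728044))
0.0032 (array([-0.83822506, -1.00567222,  1.30727682]), np.float64(388.2855884111609))
0.0052 (array([-0.99154212, -1.72311495,  1.23400909]), np.float64(403.01220050342846))
0.0052 (array([-0.94360769, -1.56183068,  1.30826501]), np.float64(388.69678703442014))
```

View pics/ov2.png

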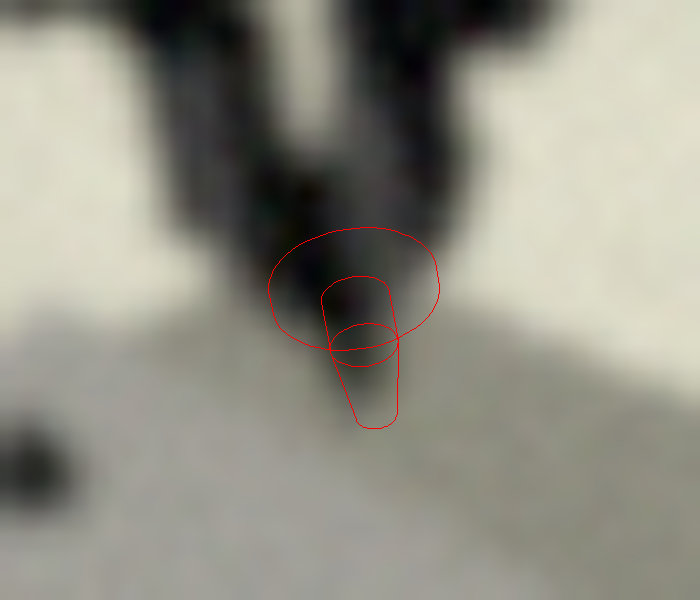

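```bash
python3 -m jog '[{"rotation":[0,0,0],"travel":[-1.6,-2,-6],"jaw":-1},{"rotation":[0,0,0],"travel":[0,0,-6],"jaw":-1},{"rotation":[0,0,0],"travel":[0,0,-3],"jaw":-1},{"rotation":[0,0,0],"travel":[0,0,0],"jaw":-1}]' 40
python3 - <<'E'
from fit2 import *
im,o=cap(5); pickle.dump((im,o["ee_pos"],o["tcp_rot"]),open("ims2.pkl","wb"))
p=o["ee_pos"]; print(p*1e3,o["tcp_rot"],o["wrist_force"],o["time"])
a,b,c,d=308,205,350,237
s=18; v=np.clip(im[b:d,a:c,::-1]*1.8,0,255).astype(np.uint8)
v=cv2.resize(v,None,fx=s,fy=s,interpolation=cv2.INTER_CUBIC)
for h in hull(p[:2],p[2]-.0032):
    cv2.polylines(v,[np.round((h+[-.97,-1.35]-[a,b]+.5)*s).astype(np.int32)],True,(0,0,255),1)
q=np.array([328.37,227.0]); cv2.circle(v,tuple(np.round((q-[a,b]+.5)*s).astype(int)),5,(0,255,0),1)
cv2.imwrite("pics/ov3.png",v)
E
```

```text
time: 9.0
ee_pos: [0.6033, -0.2249, 0.1818]
tcp_rot: [-90.0, 0.0, -43.4]
wrist_force: [0.4, 0.1, -1.4]
opening: 0.0123
[ 603.52205814 -224.93886857  182.53247854] [-8.99927106e+01 -2.01596131e-02 -4.33624309e+01] [0.29262245 0.65137283 0.53362178] 9.25
```

View pics/ov3.png

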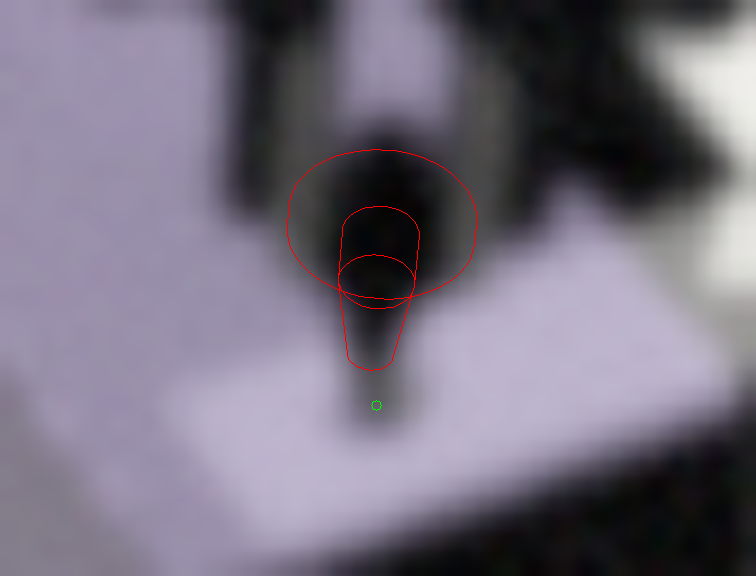

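```bash
python3 -m jog '[{"rotation":[0,0,0],"travel":[0,0,-2],"jaw":-1},{"rotation":[0,0,0],"travel":[0,0,0],"jaw":-1}]' 40
python3 -m jog '[{"rotation":[0,0,0],"travel":[0,0,-1],"jaw":-1},{"rotation":[0,0,0],"travel":[0,0,0],"jaw":-1}]' 40
python3 -m jog '[{"rotation":[0,0,0],"travel":[0,0,-1],"jaw":-1},{"rotation":[0,0,0],"travel":[0,0,0],"jaw":-1}]' 40
python3 -m jog '[{"rotation":[0,0,0],"travel":[0,0,-1],"jaw":-1},{"rotation":[0,0,0],"travel":[0,0,0],"jaw":-1}]' 40
```

```text
time: 9.5
ee_pos: [0.6033, -0.2249, 0.1801]
tcp_rot: [-90.0, 0.0, -43.4]
wrist_force: [0.1, -0.0, 0.3]
opening: 0.0124
time: 9.75
ee_pos: [0.6034, -0.2249, 0.1792]
tcp_rot: [-90.0, 0.0, -43.4]
wrist_force: [0.5, -0.8, -0.8]
opening: 0.0122
time: 10.0
ee_pos: [0.6034, -0.2249, 0.1782]
tcp_rot: [-90.0, 0.0, -43.4]
wrist_force: [0.7, 0.1, 0.1]
opening: 0.0123
time: 10.25
ee_pos: [0.6034, -0.2249, 0.1772]
tcp_rot: [-90.0, 0.0, -43.4]
wrist_force: [-0.1, 0.3, -0.7]
opening: 0.0128
```

```bash
for i in 1 2 3; do python3 -m jog '[{"rotation":[0,0,0],"travel":[0,0,-1],"jaw":-1},{"rotation":[0,0,0],"travel":[0,0,0],"jaw":-1}]' 40 | grep -E "ee_pos|force"; done
python3 - <<'E'
from fit2 import *
im,o=cap(4); p=o["ee_pos"]; print(p*1e3,o["tcp_rot"],o["wrist_force"],o["time"])
a,b,c,d=308,205,350,237
s=18; v=np.clip(im[b:d,a:c,::-1]*1.8,0,255).astype(np.uint8)
v=cv2.resize(v,None,fx=s,fy=s,interpolation=cv2.INTER_CUBIC)
q=np.array([328.37,227.0]); cv2.circle(v,tuple(np.round((q-[a,b]+.5)*s).astype(int)),5,(0,255,0),1)
cv2.imwrite("pics/ov4.png",v)
E
```

```text
ee_pos: [0.6034, -0.2249, 0.1762]
wrist_force: [0.0, 0.1, 0.5]
ee_pos: [0.6034, -0.2249, 0.1752]
wrist_force: [0.5, 0.5, -0.5]
ee_pos: [0.6034, -0.2249, 0.1742]
wrist_force: [0.7, 1.2, 0.0]
[ 603.39680611 -224.92213547  174.25516126] [-9.00014713e+01  4.86684469e-03 -4.33665244e+01] [ 6.06935728e-01 -7.02822715e-01 -3.29377746e-04] 11.2
```

View pics/ov4.png

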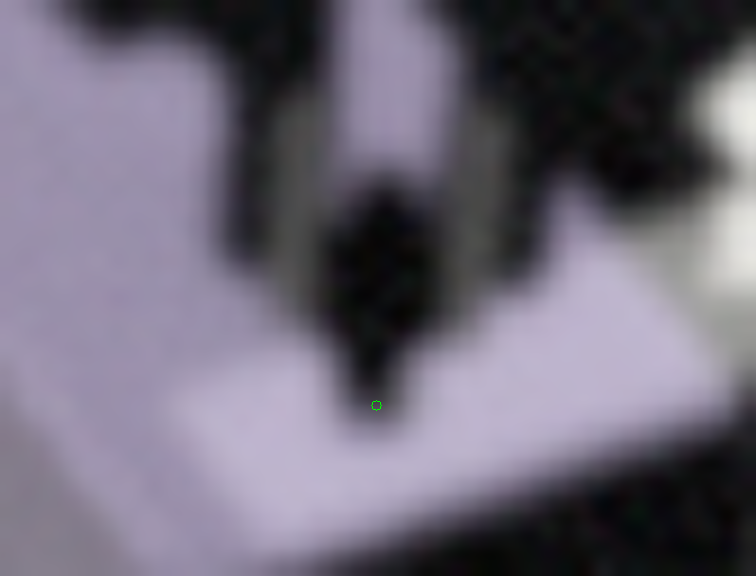

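```bash
for i in 1 2 3 4; do python3 -m jog '[{"rotation":[0,0,0],"travel":[0,0,-1],"jaw":-1},{"rotation":[0,0,0],"travel":[0,0,0],"jaw":-1}]' 40 | grep -E "ee_pos|force"; done
```

```text
ee_pos: [0.6034, -0.2249, 0.1732]
wrist_force: [-0.4, 0.5, -0.3]
ee_pos: [0.6034, -0.2249, 0.1722]
wrist_force: [0.3, -0.7, -0.4]
ee_pos: [0.6034, -0.2249, 0.1712]
wrist_force: [1.0, 0.2, 0.4]
ee_pos: [0.6034, -0.2249, 0.1702]
wrist_force: [0.5, 0.7, -0.8]
```

```bash
for i in 1 2 3 4; do python3 -m jog '[{"rotation":[0,0,0],"travel":[0,0,-1],"jaw":-1},{"rotation":[0,0,0],"travel":[0,0,0],"jaw":-1}]' 40 | grep -E "ee_pos|force"; done
python3 - <<'E'
from fit2 import *
im,o=cap(4); p=o["ee_pos"]; print(p*1e3,o["tcp_rot"],o["wrist_force"],o["torque"],o["time"])
a,b,c,d=308,205,350,237
s=18; v=np.clip(im[b:d,a:c,::-1]*1.8,0,255).astype(np.uint8)
v=cv2.resize(v,None,fx=s,fy=s,interpolation=cv2.INTER_CUBIC)
q=np.array([328.37,227.0]); cv2.circle(v,tuple(np.round((q-[a,b]+.5)*s).astype(int)),5,(0,255,0),1)
cv2.imwrite("pics/ov5.png",v)
E
```

```text
ee_pos: [0.6034, -0.2249, 0.1692]
wrist_force: [0.4, 0.6, -0.6]
ee_pos: [0.6034, -0.2249, 0.1682]
wrist_force: [0.6, -0.3, -0.3]
ee_pos: [0.6034, -0.2249, 0.1672]
wrist_force: [0.7, 0.3, -0.7]
ee_pos: [0.6034, -0.2249, 0.1662]
wrist_force: [-0.1, -0.1, 0.5]
[ 603.414718   -224.93063513  166.31761568] [-9.00000045e+01 -1.89952704e-03 -4.33659191e+01] [ 1.08867616  0.28769334 -0.37464236] [ 0.04449831 -0.05919769 -0.03663183] 13.4
```

View pics/ov5.png

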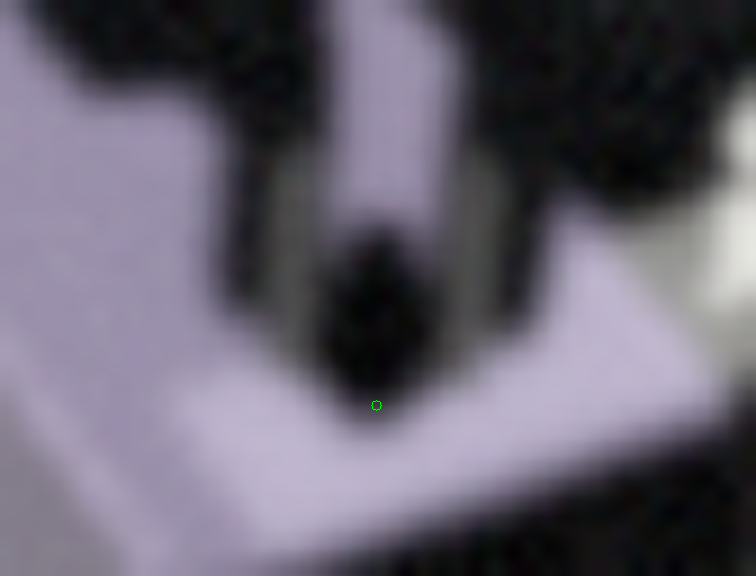

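```bash
for i in 1 2 3 4 ; do python3 -m jog '[{"rotation":[0,0,0],"travel":[0,0,-1],"jaw":-1},{"rotation":[0,0,0],"travel":[0,0,0],"jaw":-1}]' 40 | grep -E "ee_pos|force"; done
```

```text
ee_pos: [0.6034, -0.2249, 0.1652]
wrist_force: [0.2, 0.3, 0.4]
ee_pos: [0.6034, -0.2249, 0.1642]
wrist_force: [1.1, -0.3, -0.6]
ee_pos: [0.6034, -0.2249, 0.1632]
wrist_force: [0.4, 0.2, -0.5]
ee_pos: [0.6034, -0.2249, 0.1622]
wrist_force: [0.8, -0.2, -0.0]
```

```bash
for i in 1 2 3 4 ; do python3 -m jog '[{"rotation":[0,0,0],"travel":[0,0,-1],"jaw":-1},{"rotation":[0,0,0],"travel":[0,0,0],"jaw":-1}]' 40 | grep -E "ee_pos|force"; done
python3 - <<'E'
from fit2 import *
im,o=cap(4); p=o["ee_pos"]; print(p*1e3,o["tcp_rot"],o["wrist_force"],o["torque"],o["time"])
a,b,c,d=308,205,350,237
s=18; v=np.clip(im[b:d,a:c,::-1]*1.8,0,255).astype(np.uint8)
v=cv2.resize(v,None,fx=s,fy=s,interpolation=cv2.INTER_CUBIC)
q=np.array([328.37,227.0]); cv2.circle(v,tuple(np.round((q-[a,b]+.5)*s).astype(int)),5,(0,255,0),1)
cv2.imwrite("pics/ov6.png",v)
E
```

```text
ee_pos: [0.6034, -0.2249, 0.1612]
wrist_force: [0.0, 0.2, -1.0]
ee_pos: [0.6034, -0.2249, 0.1602]
wrist_force: [0.6, 0.4, -0.3]
ee_pos: [0.6034, -0.2249, 0.1592]
wrist_force: [0.3, 0.4, -0.3]
ee_pos: [0.6034, -0.2249, 0.1583]
wrist_force: [1.4, -0.2, -0.2]
[ 603.43223783 -224.92050774  158.30143732] [-8.99989017e+01 -1.36233829e-03 -4.33630687e+01] [ 0.23647064  0.72555718 -1.06219556] [ 0.02827423 -0.15250235  0.04127726] 15.6
```

View pics/ov6.png

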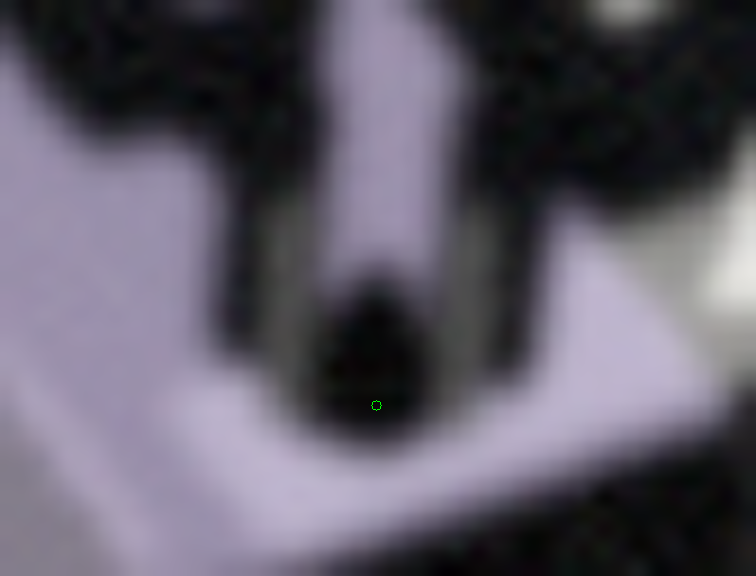

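```bash
for i in 1 2 3; do python3 -m jog '[{"rotation":[0,0,0],"travel":[0,0,-0.7],"jaw":-1},{"rotation":[0,0,0],"travel":[0,0,0],"jaw":-1}]' 40 | grep -E "ee_pos|force"; done
```

```text
ee_pos: [0.6035, -0.2249, 0.1578]
wrist_force: [-0.5, 0.3, 2.1]
ee_pos: [0.6035, -0.225, 0.1572]
wrist_force: [-1.4, 0.3, 3.4]
ee_pos: [0.6036, -0.225, 0.1567]
wrist_force: [-0.9, 0.1, 4.8]
```

```bash
python3 -m jog '[{"rotation":[0,0,0],"travel":[0,0,1],"jaw":-1},{"rotation":[0,0,0],"travel":[0,0,0],"jaw":-1},{"rotation":[0,0,0],"travel":[0,0,0],"jaw":-1}]' 40
python3 -m jog '[{"rotation":[0,0,0],"travel":[0,0,0],"jaw":-0.5},{"rotation":[0,0,0],"travel":[0,0,0],"jaw":-0.3},{"rotation":[0,0,0],"travel":[0,0,0],"jaw":-0.1},{"rotation":[0,0,0],"travel":[0,0,0],"jaw":0},{"rotation":[0,0,0],"travel":[0,0,0],"jaw":0}]' 40
python3 - <<'E'
from fit2 import *
im,o=cap(4); p=o["ee_pos"]; print(p*1e3,o["wrist_force"],o["time"],o["opening"])
pickle.dump(im,open("ims3.pkl","wb"))
a,b,c,d=308,205,350,237
s=18; v=np.clip(im[b:d,a:c,::-1]*1.8,0,255).astype(np.uint8)
v=cv2.resize(v,None,fx=s,fy=s,interpolation=cv2.INTER_CUBIC)
cv2.imwrite("pics/ov7.png",v)
E
```

```text
time: 16.73
ee_pos: [0.6035, -0.225, 0.1572]
tcp_rot: [-90.0, -0.0, -43.4]
wrist_force: [0.1, 0.3, 4.3]
opening: 0.0121
time: 17.35
ee_pos: [0.6034, -0.2249, 0.157]
tcp_rot: [-90.0, 0.0, -43.4]
wrist_force: [-0.6, -0.1, 0.5]
opening: 0.0423
[ 603.43045006 -224.91532513  157.17048877] [ 1.17877323  0.48987274 -0.02588225] 17.55 0.0429655278721629
```

View pics/ov7.png

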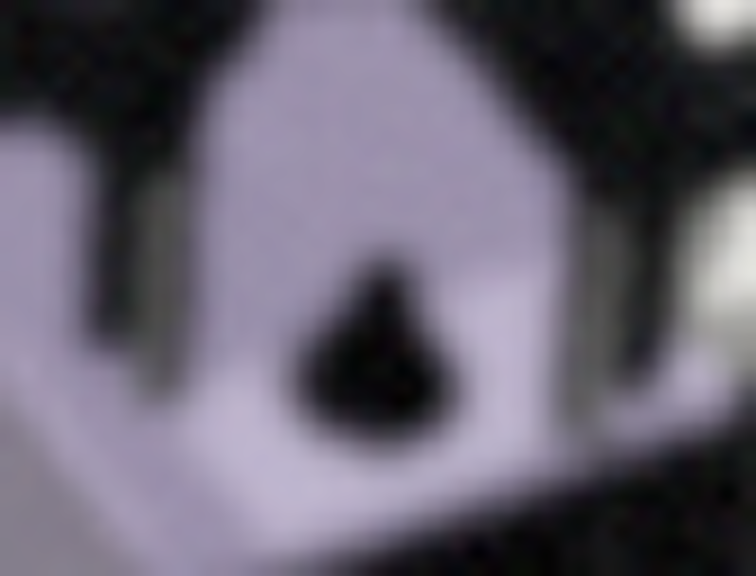

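```bash
cat > fit3.py <<'E'
from fit2 import *
def hull2(c,uz,pin):
    th=np.linspace(0,2*np.pi,60,endpoint=False)
    def ring(r,z): return proj("side",np.stack([c[0]+r*np.cos(th),c[1]+r*np.sin(th),np.full(60,z)],1))
    parts=[[(.011,uz+.003),(.011,uz)],[(.0075,uz+.003),(.0075,uz+.010)],[(.0045,uz+.01),(.0045,uz+.01+max(pin,1e-4))]]
    return [cv2.convexHull(np.vstack([ring(*a) for a in p]).astype(np.float32))[:,0] for p in parts]
def fitpin(im,c,uz,rows=(217,231),cols=(320,337)):
    bg=pickle.load(open("ims0.pkl","rb"))["side"]
    S=8;a,c1=cols[0]-3,cols[1]+3;b,d=rows[0]-3,rows[1]+3
    sl=(slice(rows[0],rows[1]+1),slice(cols[0],cols[1]+1))
    D=im[sl].mean(2).ravel(); B=bg[sl].mean(2).ravel(); X=(np.mgrid[sl][1].ravel()-cols[0])/10.
    B=np.where(B<82,np.maximum(B,82),B) if False else B
    def res(q):
        m=np.zeros(((d-b)*S,(c1-a)*S),np.uint8)
        for h in hull2(c,uz,q[3]*1e-3): cv2.fillPoly(m,[np.round(((h+q[:2]-[a,b]+.5)*S-.5)*16).astype(np.int32)],255,shift=4)
        m=gaussian_filter(m/255.,abs(q[2])*S).reshape(d-b,S,c1-a,S).mean((1,3))[3:-2,3:-2].ravel()
        A=np.stack([B*(1-m),B*X*(1-m),m],1); k=np.linalg.lstsq(A,D,rcond=None)[0]
        return A@k-D
    best=None
    for v0 in (-2,-1,0):
      for p0 in (8,3):
        r=least_squares(res,[-1,v0,.8,p0],diff_step=[.1,.1,.05,.1],x_scale=[.5,.5,.3,3])
        if best is None or r.cost<best.cost: best=r
    return best.x,best.cost
E
python3 - <<'E'
from fit3 import *
im=pickle.load(open("ims3.pkl","rb"))
x,c=fitpin(im,(.6034,-.2249),.155); print(x,c)
for b in (x[:2],(-.97,-1.0)):
  pass
px=proj("side",[.6034,-.2249,.155])[0]+x[:2]
for bb in ((-.97,-1.35),(-.97,-.7),(-.97,0)): print(bb,np.round(atz("side",px-np.array(bb),.155)*1e3,1))
E
```

```text
[-0.57871756 -0.92477506  1.21332937  6.6797697 ] 7211.064610410088
(-0.97, -1.35) [ 603.2 -226.4  155. ]
(-0.97, -0.7) [ 604.5 -224.9  155. ]
(-0.97, 0) [ 605.9 -223.3  155. ]
```

```bash
python3 -m jog '[{"rotation":[0,0,0],"travel":[0,0,8],"jaw":0},{"rotation":[0,0,0],"travel":[0,0,15],"jaw":0},{"rotation":[0,0,0],"travel":[0,0,15],"jaw":0},{"rotation":[0,0,0],"travel":[0,0,0],"jaw":-1},{"rotation":[0,0,0],"travel":[0,0,0],"jaw":-1},{"rotation":[0,0,0],"travel":[0,0,0],"jaw":-1},{"rotation":[0,0,0],"travel":[0,0,0],"jaw":-1},{"rotation":[0,0,0],"travel":[0,0,0],"jaw":-1}]' 40
python3 - <<'E'
from fit2 import *
im,o=cap(4); p=o["ee_pos"]; print(p*1e3,o["wrist_force"],o["time"],o["opening"])
pickle.dump(im,open("ims4.pkl","wb"))
a,b,c,d=308,198,350,237
s=15; v=np.clip(im[b:d,a:c,::-1]*1.8,0,255).astype(np.uint8)
v=cv2.resize(v,None,fx=s,fy=s,interpolation=cv2.INTER_CUBIC)
cv2.imwrite("pics/ov8.png",v)
E
```

```text
time: 18.55
ee_pos: [0.6033, -0.2249, 0.1949]
tcp_rot: [-90.0, 0.0, -43.4]
wrist_force: [-1.1, -0.2, -0.1]
opening: 0.0001
[ 603.41053699 -224.89452895  195.14999998] [ 0.80331395 -0.54682588  0.05579537] 18.75 -0.00018962473065450887
```

View pics/ov8.png

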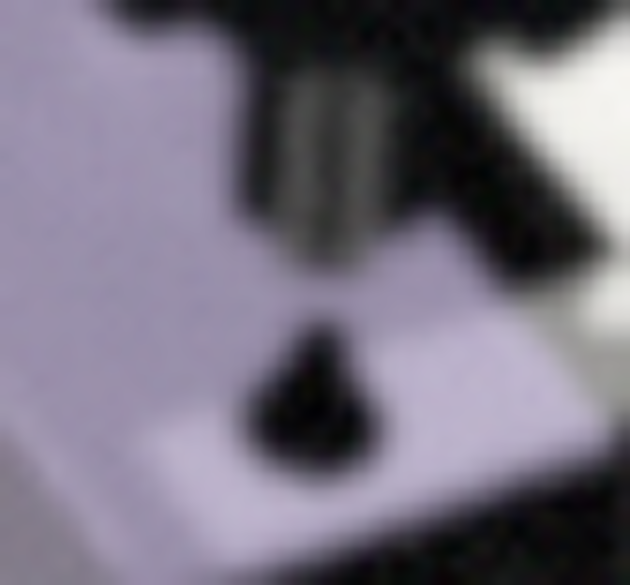

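```bash
python3 -m jog '[{"rotation":[0,0,0],"travel":[0,0,-8],"jaw":-1},{"rotation":[0,0,0],"travel":[0,0,-7],"jaw":-1},{"rotation":[0,0,0],"travel":[0,0,-3],"jaw":-1},{"rotation":[0,0,0],"travel":[0,0,0],"jaw":-1}]' 40| grep -E "ee_pos|force"
for i in 1 2 3 4; do python3 -m jog '[{"rotation":[0,0,0],"travel":[0,0,-0.5],"jaw":-1},{"rotation":[0,0,0],"travel":[0,0,-0.5],"jaw":-1}]' 40 | grep -E "ee_pos|force"; done
```

```text
ee_pos: [0.6032, -0.2249, 0.1768]
wrist_force: [0.4, -0.1, -0.1]
ee_pos: [0.6035, -0.2249, 0.1764]
wrist_force: [0.1, -0.3, -1.0]
ee_pos: [0.6034, -0.2249, 0.1752]
wrist_force: [-1.1, 0.3, 0.2]
ee_pos: [0.6034, -0.2249, 0.1741]
wrist_force: [0.1, 0.7, 0.3]
ee_pos: [0.6034, -0.2249, 0.1734]
wrist_force: [-0.1, -0.5, 2.6]
```

Contact at 174 mm as expected. I'm continuing the pressing in small steps.

```bash
for i in 1 2 3 4; do python3 -m jog '[{"rotation":[0,0,0],"travel":[0,0,-0.5],"jaw":-1},{"rotation":[0,0,0],"travel":[0,0,-0.5],"jaw":-1}]' 40 | grep -E "ee_pos|force"; done
```

```text
ee_pos: [0.6034, -0.2249, 0.1726]
wrist_force: [-1.5, -0.0, 6.4]
ee_pos: [0.6034, -0.225, 0.1719]
wrist_force: [-3.2, 1.0, 7.7]
ee_pos: [0.6034, -0.225, 0.1713]
wrist_force: [-4.6, 0.9, 10.0]
ee_pos: [0.6034, -0.225, 0.1707]
wrist_force: [-4.6, 0.1, 11.6]
```

```bash
for i in 1 2 3; do python3 -m jog '[{"rotation":[0,0,0],"travel":[0,0,-0.5],"jaw":-1},{"rotation":[0,0,0],"travel":[0,0,-0.5],"jaw":-1}]' 40 | grep -E "ee_pos|force"; done
```

```text
ee_pos: [0.6034, -0.225, 0.1699]
wrist_force: [-4.2, 1.4, 12.3]
ee_pos: [0.6034, -0.225, 0.1689]
wrist_force: [-4.6, 1.2, 13.0]
ee_pos: [0.6034, -0.225, 0.1679]
wrist_force: [-5.7, 0.9, 12.0]
```

```bash
for i in 1 2 3 4 5; do python3 -m jog '[{"rotation":[0,0,0],"travel":[0,0,-0.5],"jaw":-1},{"rotation":[0,0,0],"travel":[0,0,-0.5],"jaw":-1}]' 40 | grep -E "ee_pos|force"; done
```

```text
ee_pos: [0.6034, -0.225, 0.1669]
wrist_force: [-4.3, 1.3, 11.8]
ee_pos: [0.6034, -0.225, 0.1659]
wrist_force: [-4.2, 1.3, 11.8]
ee_pos: [0.6033, -0.225, 0.1649]
wrist_force: [-4.8, 1.8, 12.0]
ee_pos: [0.6034, -0.225, 0.1639]
wrist_force: [-5.3, 0.4, 11.0]
ee_pos: [0.6034, -0.225, 0.1629]
wrist_force: [-4.7, 1.2, 11.6]
```

```bash
for i in 1 2; do python3 -m jog '[{"rotation":[0,0,0],"travel":[0,0,-0.5],"jaw":-1},{"rotation":[0,0,0],"travel":[0,0,0],"jaw":-1}]' 40 | grep -E "ee_pos|force"; done
for i in 1 2; do python3 -m jog '[{"rotation":[0,0,0],"travel":[0,0,-0.4],"jaw":-1},{"rotation":[0,0,0],"travel":[0,0,0],"jaw":-1}]' 40 | grep -E "ee_pos|force"; done
```

```text
ee_pos: [0.6033, -0.225, 0.1623]
wrist_force: [-4.2, 1.2, 12.3]
ee_pos: [0.6033, -0.225, 0.1618]
wrist_force: [-4.8, 1.7, 12.5]
ee_pos: [0.6033, -0.225, 0.1616]
wrist_force: [-5.2, 1.2, 12.1]
ee_pos: [0.6033, -0.225, 0.1613]
wrist_force: [-5.9, 1.5, 13.5]
```

```bash
for i in 1 2; do python3 -m jog '[{"rotation":[0,0,0],"travel":[0,0,-0.4],"jaw":-1},{"rotation":[0,0,0],"travel":[0,0,0],"jaw":-1}]' 40 | grep -E "time|ee_pos|force"; done
```

```text
time: 24.5
ee_pos: [0.6033, -0.225, 0.1611]
wrist_force: [-6.6, 1.3, 14.0]
time: 24.75
ee_pos: [0.6033, -0.225, 0.1608]
wrist_force: [-6.3, 1.4, 15.9]
```

```bash
python3 -m jog '[{"rotation":[0,0,0],"travel":[0,0,0],"jaw":-1},{"rotation":[0,0,0],"travel":[0,0,2],"jaw":-1},{"rotation":[0,0,0],"travel":[0,0,2],"jaw":-1},{"rotation":[0,0,0],"travel":[0,0,4],"jaw":-1},{"rotation":[0,0,0],"travel":[0,0,15],"jaw":-1},{"rotation":[0,0,0],"travel":[0,0,30],"jaw":-1},{"rotation":[0,0,0],"travel":[0,0,40],"jaw":-1},{"rotation":[0,0,0],"travel":[-10,0,40],"jaw":-1}]' 40
python3 -m jog '[{"rotation":[0,0,0],"travel":[-50,30,10],"jaw":-1},{"rotation":[0,0,0],"travel":[-50,35,0],"jaw":-1},{"rotation":[0,0,0],"travel":[-50,35,0],"jaw":-1},{"rotation":[0,0,0],"travel":[-50,35,0],"jaw":-1},{"rotation":[0,0,0],"travel":[-30,35,0],"jaw":-1},{"rotation":[0,0,0],"travel":[0,50,0],"jaw":-1},{"rotation":[0,0,0],"travel":[0,50,0],"jaw":-1},{"rotation":[0,0,0],"travel":[0,0,0],"jaw":-1}]' 40
python3 - <<'E'
from fit3 import *
im,o=cap(5); print(o["ee_pos"],o["wrist_force"],o["time"])
pickle.dump(im,open("ims5.pkl","wb"))
print(fitpin(im,(.6034,-.2249),.155))
a,b,c,d=280,165,345,237
s=8; v=np.clip(im[b:d,a:c,::-1]*1.8,0,255).astype(np.uint8)
cv2.imwrite("pics/fin_s.png",cv2.resize(v,None,fx=s,fy=s,interpolation=cv2.INTER_CUBIC))
shot("top","fin_t",(250,150,370,240))
shot("side","fin_all",(0,0,560,420)); shot("top","fin_allt",(0,0,560,420))
E
```

```text
time: 25.75
ee_pos: [0.5935, -0.2248, 0.2929]
tcp_rot: [-90.0, 0.0, -43.3]
wrist_force: [0.1, -0.4, 0.2]
opening: 0.0002
time: 26.75
ee_pos: [0.3631, 0.0477, 0.3024]
tcp_rot: [-89.9, -0.0, -43.1]
wrist_force: [0.6, 0.2, -0.7]
opening: 0.0002
[0.36355949 0.04421836 0.3018355 ] [-1.01478502 -0.21811652 -0.08225887] 27.0
(array([-0.57089188, -0.73879708,  1.26166064,  0.45017291]), np.float64(4936.22504152028))
```

View pics/fin_s.png

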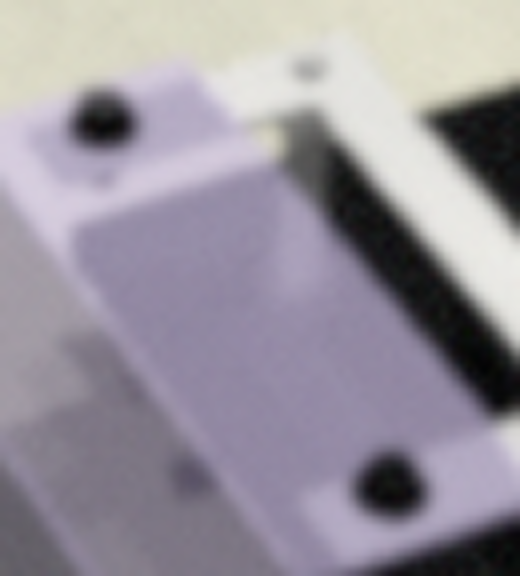

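View pics/fin_t.png

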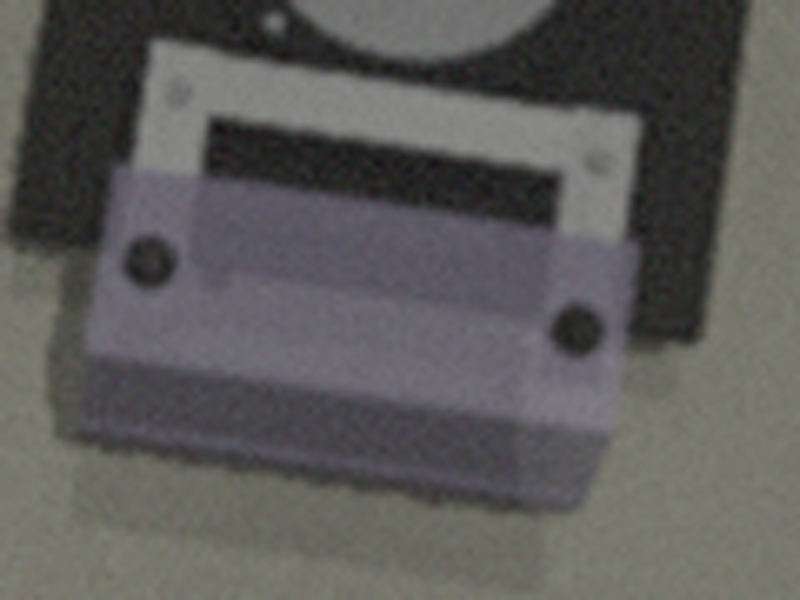

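View pics/fin_all.png

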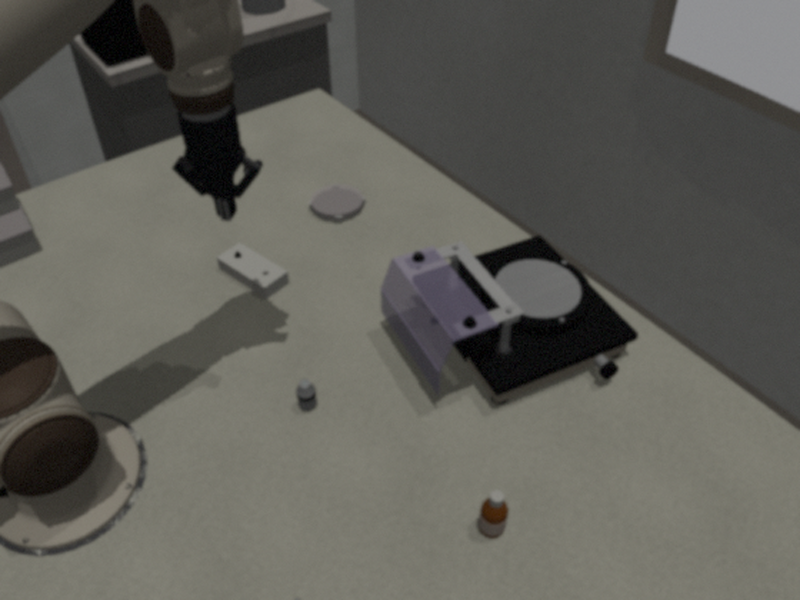

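```bash
python3 - <<'E'
from workcell import bot
o=bot.get_obs(); print(o["ee_pos"],o["qd"],o["time"]); print(bot.job_done())
E
```

```text
[0.36352503 0.04425858 0.30163717] [ 0.31050072  0.04352622 -0.01519656 -0.06939747  0.09547006  0.0427641 ] 27.15
the job is handed in; nothing more can be done
None
```

The larger rivet is in the empty hole through shield and arm with its head home, and its pin is pressed down to the stop. I handed the job in at about 27 s; no verdict is reported.

- **Insertion:** I took the rivet from the holder and lowered it in steps of 1 mm or less. It went in with no force above noise until the head touched, at the expected height. I pressed it to about 4.8 N, then released it. The picture showed it upright with the pin still up.
- **Locking:** I pushed the pin with shut fingers. It slid at 11–13 N over about 9 mm. I stopped at 15.9 N, when the force rose at the dead stop. That is about 5 mm of bend, under the 22 N limit at which the shield cracks.
- **Last checks:** From both cameras the new rivet looks like the fitted one. A rough picture fit puts the pin within about 0.5 mm of flush. The small rivet is still in the holder, the objective, bottle and carrier look unmoved, and the arm is clear of everything.
- **What disagreed:** The two cameras differed by 1–3 mm on where the hole was, and the side camera was about one pixel (some 2 mm) off from the robot's own position. I aligned the rivet to the hole within the side picture and confirmed it by the force-free entry. The centring of the seated rivet was judged by eye and by that fit to the hole, not measured to better than about 1.5 mm.

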